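# Pin and lock the bevel rest of a scroll saw

### The job

Take the shouldered steel pivot pin out of the wooden rack and put it, shank first, through the eye of the lock collar on the tilted saw table until its shoulder sits fully home on the collar. Then swing the collar's lever clockwise (seen from above) as far as its stop at the locked mark, let go, and leave the pin home and everything else where it is.

Things in the scene. Friction and masses are not known exactly. Their poses are not given: they have to be found in the camera images.
- rest: The bevel rest, fixed to the bench: grey base 150 x 190 mm, two round cheeks, and on them the saw table, sloping at 25 degrees. Origin: centre of its underside. Its x is level and points where the table rises; the table's face leans towards the robot, give or take the rest's yaw of 0.35 rad. The hole's mouth is 112 mm above the bench.
- sawtable: Steel plate 150 (x, up-slope) x 190 (y) x 14 mm with a thin red rim and a dark blade slot. Origin: centre of its through hole (15 mm diameter) on its top face. z is square to the plate, 25 degrees from vertical, the axis of hole and collar; y is level, to the robot's left. Below the plate it is open for the pin's nose.
- eye (a point): Centre of the upper face of the lock collar, on the hole's axis, 15 mm above the saw table's top face. The collar is a dark steel ring, 48 mm outside, 18 mm inside, 14 mm high, lying on the table round the hole; the pin's shoulder comes to rest on it. Axes do not matter.
- collar (a joint): Angle of the lock collar about the hole's axis, rad: 0 open, 1.2 at the stop at the locked mark; grows clockwise seen from above. At angle q its lever points 2.182 - q rad from the saw table's +x towards +y. Starts at 0 to 0.3; stays where left (about 2 N at the stud). Locked mark: a pair of short dark bars on the table's edge where the lever then points; short stop posts stand at both ends.
- stud (a point): Point on the axis of the lever's grip stud: dark steel, round, 12 mm diameter, standing square to the table, 75 mm from the collar's axis. The stud's top is 43 mm, this point 29 mm, and the lever's upper face 11 mm above the saw table's top face (along its z). The lever is 14 mm wide. The point moves with the collar.
- pin: Loose bright steel pivot pin, 0.11 to 0.21 kg. Origin: centre of the shoulder's underside, z along the pin to the grip. Shoulder 26 mm diameter, z 0 to 7 mm; round grip 18 mm diameter with dark rings, z 7 to 58; shank 12 mm diameter down to z -50, its last 9 mm tapered. Stands upright in one of the rack's three holes, shoulder on the rack's top; the only rod with a shoulder.
- rack: Fixed pale wood block 60 (x) x 170 (y) x 60 mm high, with three upright holes of 14 mm diameter, 54 mm deep, in a row along y at -55, 0 and 55 mm. Origin: centre of its underside. Each hole holds one rod: the pin, the dowel, the awl, in any order.
- dowel: Loose bystander in the rack: plain wooden dowel, 12 mm diameter, 115 mm long, upright, reaching 61 mm above the rack. Origin at its lower end.
- awl: Loose bystander in the rack: awl with a dark wood bulbous handle (28 mm widest, 56 mm tall above the rack) and an 8 mm steel shaft below. Origin at the underside of the handle.
- offcut: Loose bystander: flat plywood offcut 90 x 130 x 12 mm lying at the far side. Origin: centre of underside.
- glue: Loose bystander: white plastic glue bottle, 56 mm diameter, 130 mm tall, standing at the far left. Origin: centre of underside.
- brush: Loose bystander: dusting brush lying on the bench to the left of the rest. Origin: on its underside.
- driver: Loose bystander: screwdriver lying at the far right. Origin: on its underside.
- bush: Loose bystander: small dark steel bushing, 40 mm outside, 20 mm bore, 16 mm high, lying on the bench near the rack. Origin: centre of underside.
There are look-alikes about, which are no part of the job. What is meant by the pin is not yellow, and is the smaller of those in its own colour. Leave any turquoise look-alike of the rest alone.

How it is judged:
On the way, in this order (a step that is already met when the one before it is completed fails the run):
1. the pin is fully home in the collar's eye (distance between pin and eye below 0.006 m and angle between the z axis of pin and the z axis of sawtable, either way round below 0.12 rad), for 0.2 s.
2. after that, the collar is turned to its locked mark (value of joint collar above 1.05 rad), for 0.2 s.
At the end, for the whole second after the job is handed in: The pin's shoulder centre is within 6 mm of the centre of the collar's upper face and the pin is within 0.12 rad of the hole's axis, the collar is turned past 1.05 rad (stop at 1.2), and the pin is at rest (all of step 1 and value of joint collar above 1.05 rad and linear speed of pin below 0.02 m/s); the robot touches nothing.
It fails at once if another thing on the bench or in the rack is moved more than 40 mm (distance of any of dowel, awl, offcut, glue, brush, driver, bush from where it was at the start of the episode above 0.04 m).
It also fails if it takes over 54 s, if anything falls off the work surface, if the arm or the gripper's body presses on something with over 40 N, if the wrist force passes 120 N, or if a joint passes its speed limit or range.

### The arm

A 6-joint arm with a two-finger parallel gripper is mounted at the origin on the work surface. World frame = base frame: x ahead of the robot, y to its left, z up, the work surface at z = 0. Lengths are in m, angles in rad, forces in N, time in s.
With the tool pointing down it reaches from about 0.275 to 0.975 m from the base axis. Payload 8.4 kg.
Tool frame: the origin (TCP) lies at the very end of the fingers, on their centre line; the grasp point (between the pads) lies 19 mm behind it; x points along the fingers, y is the direction in which the jaws open and shut, and the axes are right-handed (so a half turn about x gives the same grasp; the last joint's range is limited). The gripper opens to 92 mm and grips with 3 to 60 N. Pads are 20 mm wide; open, the fingers measure 128 mm over their backs; the gripper's body (75 mm by 189 mm) begins 69 mm behind the grasp point.
Start: joints at [-1.291, 0.353, 1.633, -0, 1.155, -0.002], TCP at [0.174, -0.6, 0.191] pointing down, gripper open.
Joint ranges: [-2.63, 2.63], [-0.92, 2.1], [0.06, 2.66], [-1.3, 4.44], [0, 2.69], [-3.02, 3.02]. Speed limits (rad/s): [2.22, 2.22, 2.79, 3.14, 3.14, 3.14].

### API

Orientations are given as a rotation vector (axis times angle).
In Python, from station import bot gives the robot as it stands.
- The arm moves only by the tool servo_tool, never from a script. Its argument "targets" is a list that holds one entry, the list of rows, each a list of 6 numbers: the shift along the tool's x, y, z scaled (see below), then the turn, a rotation vector about the tool's x, y, z scaled (see below). In form: [[[tx, ty, tz, rx, ry, rz], ...]]. A call has 1 to 12 rows; each row shifts and turns the commanded pose from where the row before left it, along the tool's axes as they then stand; what a row does not reach is not made up. The controller multiplies each number of a shift by 0.02 m and each number of a turn by 4 degrees. A row lasts 1/10 s, in which the tool goes at most 50 mm and 8.59 degrees, less where a joint would pass 70% of its speed; a pose out of reach is approached as far as the arm can. A call with a number of a shift or a turn outside -1 to 1 is refused whole. A call with a gripper value outside its range is refused whole. "grip" is the opening, from 0 (shut) to 1 (fully open), set as the call begins (left out, the last holds). The fingers move at their own pace and stop on an object; "squeeze" is the grip in N (left out, the last holds). Time passes only in rows, so rows that do not move let the fingers close. It gives the time, the measured TCP pose, the force and the opening at its end, in the units of the state.
- bot.observe(): the state, without advancing time (a new reading comes with each control period).
- bot.camera(name): name is "side" or "top" or "wrist"; returns a dict with "img" (400x640x3 uint8, red, green, blue), "fx", "fy", "cx", "cy" (pixels), "world_to_cam" (4x4, takes a point from world to camera coordinates). Camera axes: x right, y down, z forward; pixel columns grow to the right and rows downward; lengths in m; the calibration is good to about 2 mm. A picture is of the moment at which its call begins. There is no depth.
- bot.finish_job(): hands the job in, once; it reports no verdict.
The state is a dict: "time": time; "qpos": joint angles; "dq": joint speeds; "effort": joint torques, N m; "position": TCP position; "orientation": TCP orientation; "force": force on the tool from outside, world axes, zero at the start; "wrist_torque": the same for the moment, N m; "grip_width": finger opening in m.
Only numpy, scipy, OpenCV 4.12 (cv2) and the standard library are available. Lean on these libraries where they do the work, as an engineer would, in place of code of your own. Each camera call takes 0.05 s, during which the arm holds its last target.

## Working session

There is one attempt and no reset: what is moved stays moved. The work goes in short steps, Python scripts to look and compute and a tool call to move; the robot and the scene stay as the last step left them, time stands still between calls to the robot, and variables do not carry over. Pictures are saved under pics/ and viewed, and the job is handed in when it is done.

Besides the shell and the picture viewer there is one more tool, called after "Call:" by a JSON object that holds its "op" and its "data". servo_tool: Moves the arm, as the interface text tells. Its arguments: {"type":"object","properties":{"targets":{"type":"array"},"grip":{"type":"number"},"squeeze":{"type":"number"}},"required":["targets"]}

```bash
ls; mkdir -p pics
python3 - <<'E'
from station import bot
import cv2
s=bot.observe();print({k:(v if not hasattr(v,'round') or isinstance(v,float) else v.round(4)) for k,v in s.items()})
for n in ['top','side','wrist']:
    c=bot.camera(n);cv2.imwrite(f'pics/{n}0.png',c['img'][:,:,::-1]);print(n,c['fx'],c['fy'],c['cx'],c['cy'],c['world_to_cam'])
E
```

```text
pics
{'time': 0.0, 'qpos': array([-1.2914,  0.3537,  1.6342, -0.    ,  1.1552, -0.0024]), 'dq': array([-0.0013, -0.0002, -0.0008, -0.0007,  0.0025, -0.001 ]), 'effort': array([ 0.00000e+00, -5.93836e+01, -3.34213e+01,  6.97000e-02,
        2.34000e-02, -1.00000e-04]), 'position': array([ 0.1736, -0.5998,  0.1898]), 'orientation': array([ 2.0708,  0.2952, -2.0712]), 'force': array([-1.014 , -0.6397, -0.1057]), 'wrist_torque': array([-0.0047,  0.0176,  0.0244]), 'grip_width': 0.09220169791119404}
top 465.2060454247935 465.2060454247935 320.1364906722449 194.4853838062188 [[-0.02769114 -0.99950619  0.01485164  0.03035899]
 [-0.99516455  0.02616411 -0.0946729   0.49991946]
 [ 0.09423757 -0.01740142 -0.99539764  1.24536355]
 [ 0.          0.          0.          1.        ]]
side 374.64049316747855 374.64049316747855 316.3844496548459 195.409029627084 [[ 0.99231376 -0.1226018  -0.01679895 -0.5004087 ]
 [-0.09946703 -0.70946894 -0.69768198  0.12928494]
 [ 0.07361873  0.69399036 -0.71621062  0.99160125]
 [ 0.          0.          0.          1.        ]]
wrist 279.75407098723724 279.75407098723724 317.22657855718114 198.4090162819159 [[ 0.27763002 -0.96068689 -0.00150616 -0.62500157]
 [-0.92727234 -0.26838275  0.2610301  -0.02896706]
 [-0.25117242 -0.07107317 -0.96532949  0.39021472]
 [ 0.          0.          0.          1.        ]]
```

View pics/top0.png

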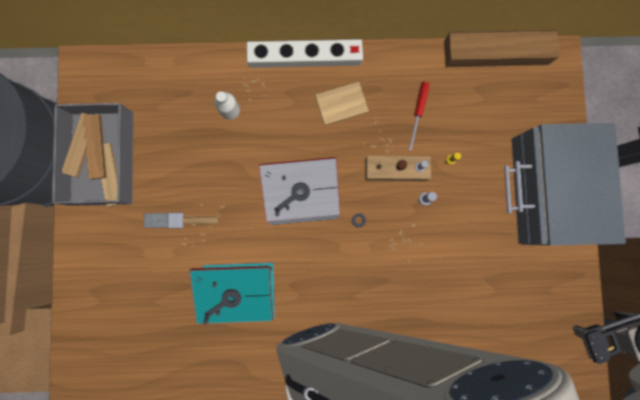

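View pics/side0.png

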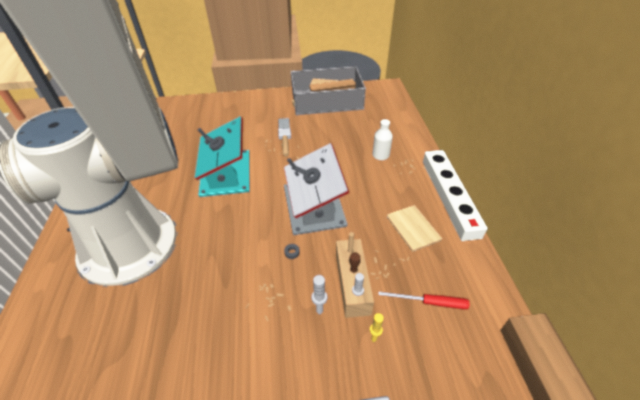

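View pics/wrist0.png

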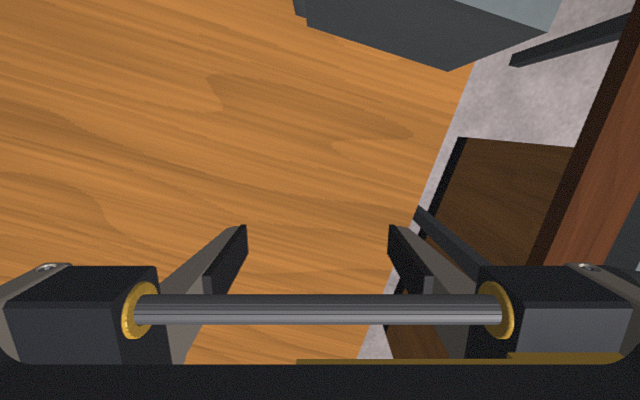

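Run:
```python
import cv2,numpy as np
a=cv2.imread('pics/side0.png');t=cv2.imread('pics/top0.png')
z=lambda im,x,y,w,h,s:cv2.resize(im[y:y+h,x:x+w],None,fx=s,fy=s,interpolation=cv2.INTER_CUBIC)
cv2.imwrite('pics/z1.png',np.hstack([z(a,270,225,130,120,4),z(t,350,140,50,120,4)[:, :0],]) )
cv2.imwrite('pics/z2.png',z(t,355,140,115,75,6))
cv2.imwrite('pics/z3.png',z(t,250,145,100,85,7))
cv2.imwrite('pics/z4.png',z(a,270,130,90,110,5))
```

```text
(no output)
```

View pics/z1.png

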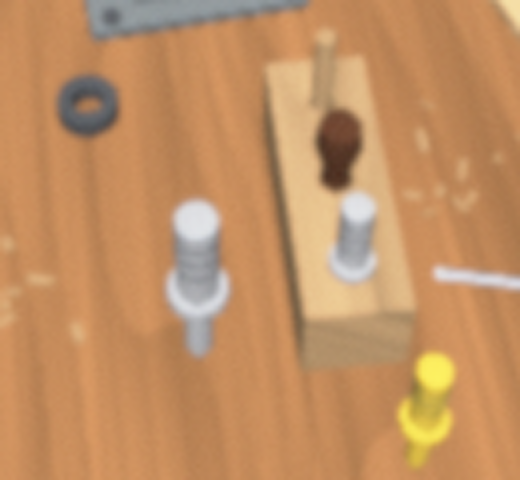

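View pics/z2.png

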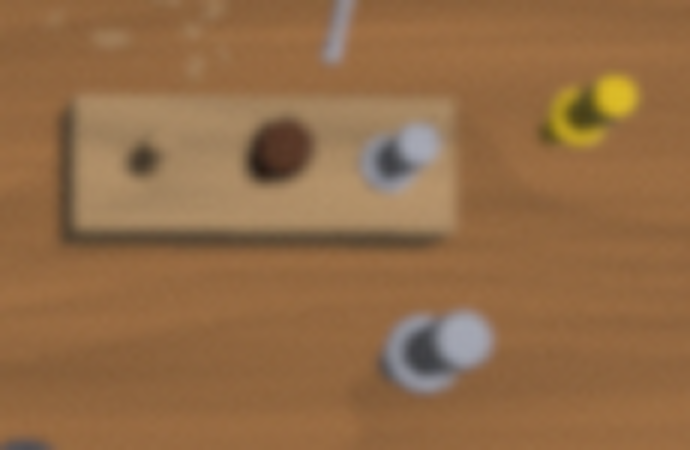

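View pics/z3.png

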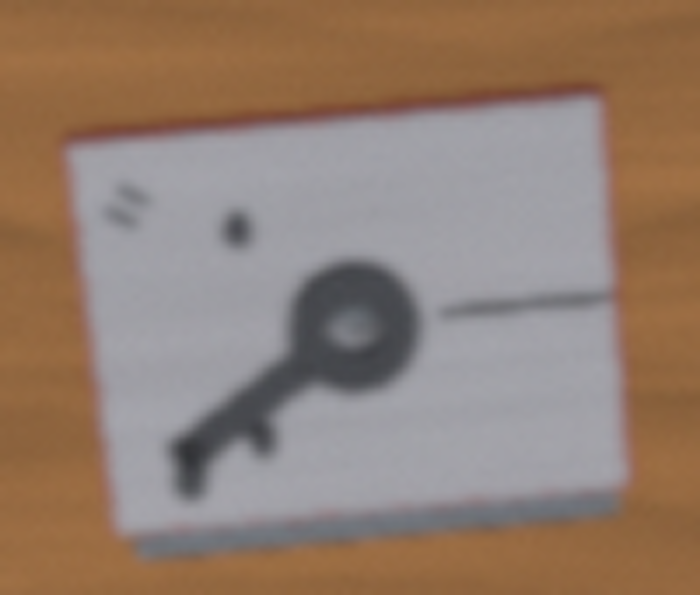

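View pics/z4.png

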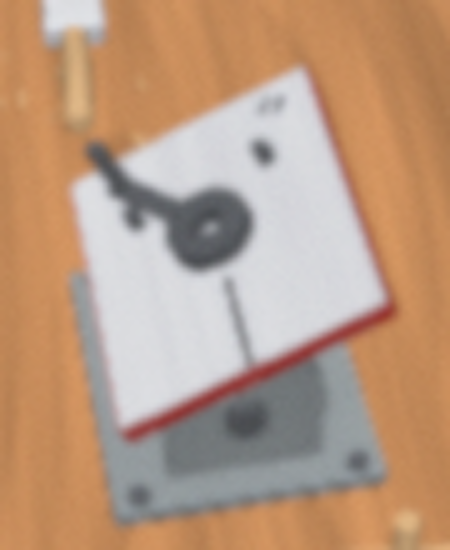

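```bash
cat > h.py <<'E'
import numpy as np,cv2
from scipy.spatial.transform import Rotation as R
from scipy.optimize import least_squares
C={'top':(465.2060454247935,320.1364906722449,194.4853838062188,np.array([[-0.02769114,-0.99950619,0.01485164,0.03035899],[-0.99516455,0.02616411,-0.0946729,0.49991946],[0.09423757,-0.01740142,-0.99539764,1.24536355]])),
'side':(374.64049316747855,316.3844496548459,195.409029627084,np.array([[0.99231376,-0.1226018,-0.01679895,-0.5004087],[-0.09946703,-0.70946894,-0.69768198,0.12928494],[0.07361873,0.69399036,-0.71621062,0.99160125]]))}
def proj(n,P,C=C):
    f,cx,cy,T=C[n];P=np.atleast_2d(P);q=P@T[:,:3].T+T[:,3]
    return np.c_[f*q[:,0]/q[:,2]+cx,f*q[:,1]/q[:,2]+cy]
def tri(obs,C=C): # {cam:(u,v)}
    A=[];b=[]
    for n,(u,v) in obs.items():
        f,cx,cy,T=C[n];d=np.array([(u-cx)/f,(v-cy)/f])
        for i in range(2): A.append(T[i,:3]-d[i]*T[2,:3]);b.append(d[i]*T[2,3]-T[i,3])
    s=np.linalg.lstsq(np.array(A),np.array(b),rcond=None)[0]; return s
def atz(n,u,v,z,C=C):
    f,cx,cy,T=C[n];Rm=T[:,:3];o=-Rm.T@T[:,3];d=Rm.T@np.array([(u-cx)/f,(v-cy)/f,1]);return o+d*(z-o[2])/d[2]
def Rtab(yaw,tilt=np.deg2rad(25)):
    return R.from_euler('z',yaw).as_matrix()@R.from_euler('y',-tilt).as_matrix()
def wcam(c): return (c['fx'],c['cx'],c['cy'],np.array(c['world_to_cam'])[:3])
E
python3 - <<'E'
from h import *
cor=np.array([[75,95,0],[75,-95,0],[-75,-95,0],[-75,95,0]])/1e3
top=(np.array([[65,142],[603,94],[629,485],[118,530]])+.5)/7-.5+[250,145]
side=(np.array([[302,70],[387,300],[127,430],[78,190]])+.5)/5-.5+[270,130]
def Pm(p): return cor@Rtab(p[2]).T+[p[0],p[1],.112]
def res(p): return np.r_[(proj('top',Pm(p))-top).ravel(),(proj('side',Pm(p))-side).ravel()]
s=least_squares(res,[.6,.05,0]);print(s.x,res(s.x).reshape(-1,2).round(1))
def res2(p): P=Pm(p);P[:,2]+=p[3]; return np.r_[(proj('top',P)-top).ravel(),(proj('side',P)-side).ravel()]
s2=least_squares(res2,[.6,.05,0,0]);print(s2.x)
x,y,yaw=s.x;Rt=Rtab(yaw);O=np.array([x,y,.112])
L=lambda p:Rt@np.array(p)+O
print('eye',L([0,0,.015]),proj('top',L([0,0,.015])),proj('side',L([0,0,.015])), 'z3',(proj('top',L([0,0,.015]))-[250,145])*7,(proj('side',L([0,0,.015]))-[270,130])*5)
for q in np.arange(0,.31,.1):
    a=2.182-q;P=L([.075*np.cos(a),.075*np.sin(a),.043]);print(q,((proj('top',P)-[250,145])*7).round(),((proj('side',P)-[270,130])*5).round())
# rack
ztop=lambda u,v,z:atz('top',(u+.5)/6-.5+355,(v+.5)/6-.5+140,z)
r=[ztop(*p,.06) for p in [(75,93),(455,97),(455,232),(75,234)]];print(np.array(r).round(4),np.mean(r,0))
print('pin shoulder',ztop(388,161,.067),'grip top',ztop(417,145,.118))
sd=lambda u,v:((u+.5)/4-.5+270,(v+.5)/4-.5+225)
print('side sh',atz('side',*sd(353,262),.067),'top',atz('side',*sd(358,207),.118), 'big',ztop(464,340,.118))
E
```

```text
[0.50604791 0.06828024 0.06918374] [[ 0.4 -0.2]
 [-0.2 -0.4]
 [ 0.1 -0.6]
 [ 0.1  0.1]
 [ 0.5 -0.6]
 [ 0.4  0.4]
 [-1.   0.1]
 [-1.1 -0.8]]
[ 0.50618775  0.06879627  0.06923071 -0.00154598]
eye [0.49972381 0.06784202 0.12559462] [[300.42261404 191.49239757]] [[310.70002531 174.0532362 ]] z3 [[352.95829831 325.44678296]] [[203.50012654 220.266181  ]]
0.0 [[193. 482.]] [[ 91. 149.]]
0.1 [[180. 467.]] [[100. 139.]]
0.2 [[168. 450.]] [[110. 130.]]
0.30000000000000004 [[158. 432.]] [[120. 121.]]
[[ 0.5996 -0.111   0.06  ]
 [ 0.5935 -0.2808  0.06  ]
 [ 0.5328 -0.2778  0.06  ]
 [ 0.5363 -0.1086  0.06  ]] [ 0.56557856 -0.19452842  0.06      ]
pin shoulder [ 0.56440872 -0.24776746  0.067     ] grip top [ 0.5632827  -0.24845845  0.118     ]
side sh [ 0.56478435 -0.25167427  0.067     ] top [ 0.56466339 -0.24926073  0.118     ] big [ 0.47968553 -0.26428339  0.118     ]
```

```bash
cat >> h.py <<'E'
def plan(pos,Rm,N=None,verbose=True):
    """equal rows (scaled) to go from current measured pose to pos,Rm (tool matrix)"""
    from station import bot
    s=bot.observe();p0=np.array(s['position']);R0=R.from_rotvec(s['orientation']).as_matrix()
    Rr=R0.T@Rm;w=R.from_matrix(Rr).as_rotvec();d=R0.T@(np.array(pos)-p0)
    n=N or max(1,int(np.ceil(max(np.abs(d).max()/.02,np.abs(w).max()/np.deg2rad(4))+1e-9)))
    while True:
        S=sum(R.from_rotvec(w/n*k).as_matrix() for k in range(n));t=np.linalg.solve(S,d)
        if np.abs(t).max()<=.02 or N: break
        n+=1
    row=np.r_[t/.02,w/n/np.deg2rad(4)]
    print('n',n,'row',row.round(3).tolist(),'| total shift tool mm',(d*1e3).round(1),'turn deg',np.rad2deg(w).round(2))
def tool(xdir,ydir):
    x=np.array(xdir,float);x/=np.linalg.norm(x);y=np.array(ydir,float);y-=x*(x@y);y/=np.linalg.norm(y)
    return np.c_[x,y,np.cross(x,y)]
E
python3 - <<'E'
from h import *
from station import bot
s=bot.observe();print(R.from_rotvec(s['orientation']).as_matrix().round(3))
for y in ([1,.0,0],[-1,0,0]):
    plan([.564,-.249,.16],tool([0,0,-1],y))
# big pin height
sd=lambda u,v:((u+.5)/4-.5+270,(v+.5)/4-.5+225)
print(tri({'top':((464+.5)/6-.5+355,(340+.5)/6-.5+140),'side':sd(196,217)}))
print('pin',tri({'top':((417+.5)/6-.5+355,(145+.5)/6-.5+140),'side':sd(358,207)}))
E
```

```text
[[-0.     0.278 -0.961]
 [ 0.001 -0.961 -0.278]
 [-1.    -0.001 -0.   ]]
n 28 row [0.054, 0.171, -0.991, -0.659, -0.0, 0.0] | total shift tool mm [  30.3 -228.5 -472.5] turn deg [-7.386e+01 -4.000e-02  5.000e-02]
n 30 row [0.051, -0.988, -0.226, 0.885, 0.0, 0.0] | total shift tool mm [  30.3 -228.5 -472.5] turn deg [1.0614e+02 6.0000e-02 4.0000e-02]
[ 0.47850007 -0.25827425  0.14116573]
pin [ 0.56413621 -0.24873775  0.11704686]
```

Run:
```python
from h import *
plan([.564,-.249,.19],tool([0,0,-1],[1,0,0]),28)
```

```text
n 28 row [0.0, 0.171, -0.991, -0.659, -0.0, 0.0] | total shift tool mm [ 3.000e-01 -2.286e+02 -4.725e+02] turn deg [-7.386e+01 -4.000e-02  5.000e-02]
```

Call:
{"op": "servo_tool", "data": {"targets": [[[0, 0.17, -0.99, -0.66, 0, 0], [0, 0.17, -0.99, -0.66, 0, 0], [0, 0.17, -0.99, -0.66, 0, 0], [0, 0.17, -0.99, -0.66, 0, 0], [0, 0.17, -0.99, -0.66, 0, 0], [0, 0.17, -0.99, -0.66, 0, 0], [0, 0.17, -0.99, -0.66, 0, 0], [0, 0.17, -0.99, -0.66, 0, 0], [0, 0.17, -0.99, -0.66, 0, 0], [0, 0.17, -0.99, -0.66, 0, 0], [0, 0.17, -0.99, -0.66, 0, 0], [0, 0.17, -0.99, -0.66, 0, 0]]], "grip": 0.55}}

```text
time: 1.35
position: [0.3967, -0.5148, 0.1902]
orientation: [1.726, 0.768, -1.726]
force: [-0.6, 0.6, -0.6]
grip_width: 0.0505
```

Call:
{"op": "servo_tool", "data": {"targets": [[[0, 0.17, -0.99, -0.66, 0, 0], [0, 0.17, -0.99, -0.66, 0, 0], [0, 0.17, -0.99, -0.66, 0, 0], [0, 0.17, -0.99, -0.66, 0, 0], [0, 0.17, -0.99, -0.66, 0, 0], [0, 0.17, -0.99, -0.66, 0, 0], [0, 0.17, -0.99, -0.66, 0, 0], [0, 0.17, -0.99, -0.66, 0, 0], [0, 0.17, -0.99, -0.66, 0, 0], [0, 0.17, -0.99, -0.66, 0, 0], [0, 0.17, -0.99, -0.66, 0, 0], [0, 0.17, -0.99, -0.66, 0, 0]]]}}

```text
time: 2.55
position: [0.5409, -0.3254, 0.1903]
orientation: [1.341, 1.119, -1.342]
force: [0.5, -0.1, -0.9]
grip_width: 0.0507
```

Run:
```python
from h import *
from station import bot
s=bot.observe();print(s['time'],s['position'],s['grip_width'],s['force'])
plan([.564,-.249,.19],tool([0,0,-1],[1,0,0]))
c=bot.camera('wrist');cv2.imwrite('pics/w1.png',c['img'][:,:,::-1])
print(proj('wrist',[[.564,-.249,.118],[.564,-.249,.067]],{'wrist':wcam(c)}))
```

```text
2.55 [ 0.54091176 -0.32537221  0.19026686] 0.05073335318273489 [ 0.4701086  -0.14235971 -0.94494851]
n 4 row [0.003, 0.179, -0.982, -0.649, -0.001, 0.002] | total shift tool mm [  0.3   8.9 -79.3] turn deg [-10.39  -0.02   0.03]
[[326.46981282 115.36592771]
 [325.01375721 116.59411424]]
```

View pics/w1.png

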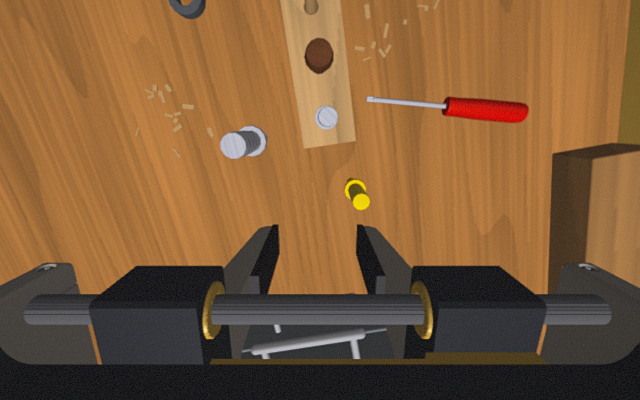

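Run:
```python
from h import *
from station import bot
c=bot.camera('wrist');W={'wrist':wcam(c)};im=c['img'][:,:,::-1]
cv2.imwrite('pics/w1z.png',cv2.resize(im[80:170,270:390],None,fx=6,fy=6,interpolation=cv2.INTER_CUBIC))
print(atz('wrist',326.5,117,.118,W), proj('wrist',[[.564,-.2495,.118],[.564,-.2495,.067]],W))
```

```text
[ 0.56446624 -0.24766805  0.118     ] [[326.33541687 119.14817551]
 [324.90094258 119.83747904]]
```

View pics/w1z.png

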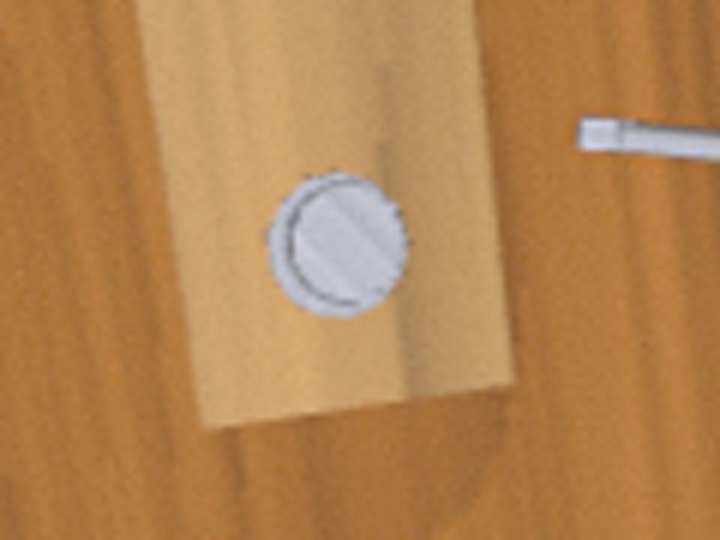

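Run:
```python
from h import *
plan([.565,-.2493,.19],tool([0,0,-1],[1,0,0]),4)
```

```text
n 4 row [0.004, 0.189, -0.966, -0.646, -0.003, 0.002] | total shift tool mm [  0.4   9.9 -78. ] turn deg [-10.33  -0.05   0.02]
```

Call:
{"op": "servo_tool", "data": {"targets": [[[0, 0.19, -0.97, -0.65, 0, 0], [0, 0.19, -0.97, -0.65, 0, 0], [0, 0.19, -0.97, -0.65, 0, 0], [0, 0.19, -0.97, -0.65, 0, 0], [0, 0, 0, 0, 0, 0], [0, 0, 0, 0, 0, 0]]]}}

```text
time: 3.25
position: [0.5645, -0.2516, 0.1905]
orientation: [1.211, 1.208, -1.212]
force: [-0.6, -0.9, -0.1]
grip_width: 0.0507
```

Run:
```python
from h import *
plan([.565,-.2493,.081],tool([0,0,-1],[1,0,0]),6)
```

```text
n 6 row [0.912, 0.004, -0.019, -0.006, 0.001, 0.001] | total shift tool mm [109.5   0.5  -2.3] turn deg [-0.15  0.02  0.02]
```

Call:
{"op": "servo_tool", "data": {"targets": [[[0.9, 0.02, -0.11, 0, 0, 0], [0.9, 0, 0, 0, 0, 0], [0.9, 0, 0, 0, 0, 0], [0.9, 0, 0, 0, 0, 0], [0.9, 0, 0, 0, 0, 0], [0.9, 0, 0, 0, 0, 0], [0.08, 0, 0, 0, 0, 0], [0, 0, 0, 0, 0, 0], [0, 0, 0, 0, 0, 0]]]}}

```text
time: 4.15
position: [0.5656, -0.2496, 0.0819]
orientation: [1.211, 1.207, -1.211]
force: [0.8, 0.7, -0.6]
grip_width: 0.0505
```

Run:
```python
from h import *
from station import bot
plan([.565,-.2493,.081],tool([0,0,-1],[1,0,0]),1)
for n in ['wrist','side']:
    c=bot.camera(n);im=c['img'][:,:,::-1]
    cv2.imwrite(f'pics/{n}2.png',im if n=='wrist' else cv2.resize(im[200:350,250:450],None,fx=4,fy=4,interpolation=cv2.INTER_CUBIC))
```

```text
n 1 row [0.047, -0.029, -0.015, -0.036, 0.009, -0.016] | total shift tool mm [ 0.9 -0.6 -0.3] turn deg [-0.15  0.03 -0.06]
```

View pics/wrist2.png

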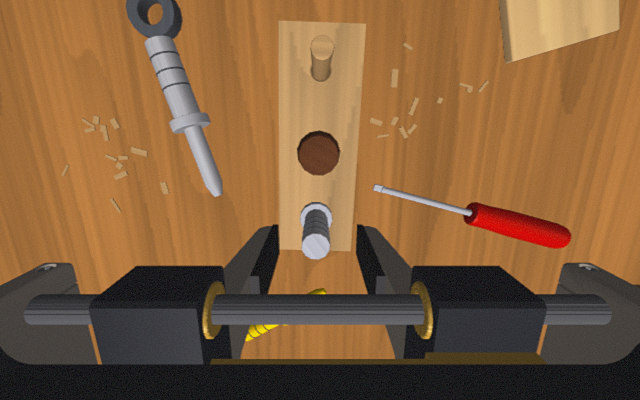

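View pics/side2.png

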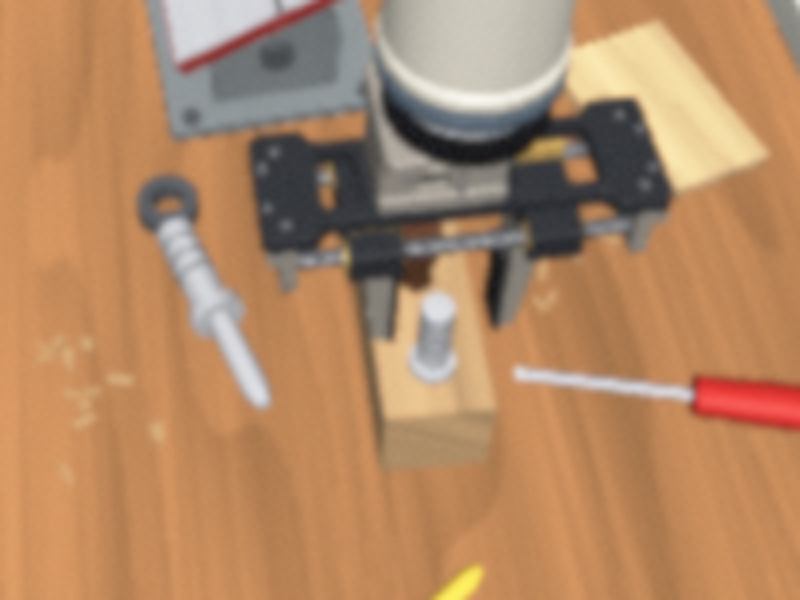

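Run:
```python
from h import *
from station import bot
c=bot.camera('wrist');W={'wrist':wcam(c)}
P=[[.5656,-.2496,.0819],[.565,-.2493,.118],[.565,-.2493,.067],[.5656-.0255,-.2496,.0819],[.5656+.0255,-.2496,.0819]]
print(proj('wrist',P,W).round(1).tolist());print(((proj('side',P)-[250,200])*4).round(0).tolist())
```

```text
[[316.5, 225.4], [315.4, 245.9], [315.8, 218.4], [281.8, 225.5], [351.2, 225.3]]
[[434.0, 342.0], [437.0, 305.0], [431.0, 357.0], [387.0, 348.0], [481.0, 337.0]]
```

Call:
{"op": "servo_tool", "data": {"targets": [[[0, 0, 0, 0, 0, 0], [0, 0, 0, 0, 0, 0], [0, 0, 0, 0, 0, 0], [0, 0, 0, 0, 0, 0], [0, 0, 0, 0, 0, 0], [0, 0, 0, 0, 0, 0], [0, 0, 0, 0, 0, 0]]], "grip": 0, "squeeze": 40}}

```text
time: 5.0
position: [0.565, -0.2488, 0.081]
orientation: [1.21, 1.209, -1.211]
force: [-0.8, 0.2, 1.1]
grip_width: 0.0167
```

Run:
```python
from h import *
from station import bot
for n in ['wrist','side']:
    c=bot.camera(n);im=c['img'][:,:,::-1]
    cv2.imwrite(f'pics/{n}3.png',im if n=='wrist' else cv2.resize(im[230:320,300:430],None,fx=6,fy=6,interpolation=cv2.INTER_CUBIC))
print(bot.observe()['position'])
```

```text
[ 0.56502207 -0.24879264  0.08099045]
```

View pics/wrist3.png

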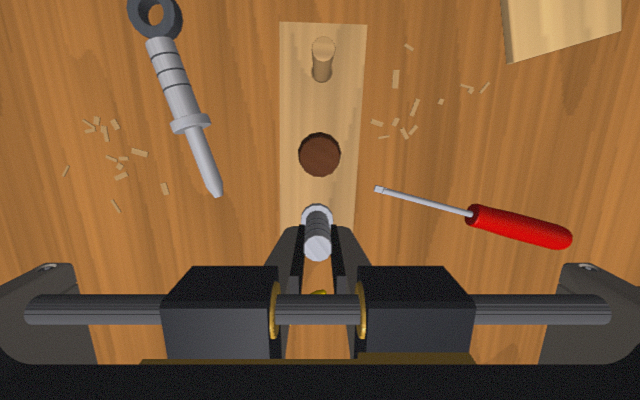

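View pics/side3.png

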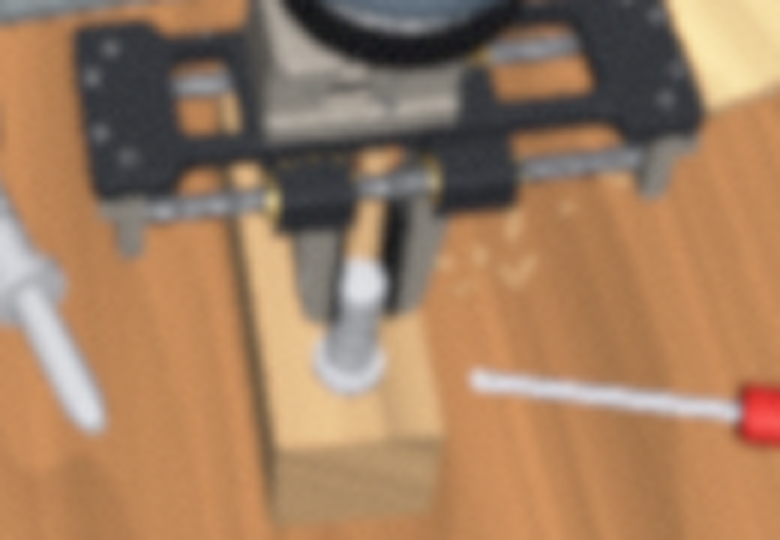

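Run:
```python
from h import *
from station import bot
c=bot.camera('wrist');W={'wrist':wcam(c)};im=c['img'][:,:,::-1]
T=W['wrist'][3];print('cam',-T[:,:3].T@T[:,3],'fwd',T[2,:3])
s=bot.observe();p=s['position'];Rm=R.from_rotvec(s['orientation']).as_matrix();print(Rm.round(3))
z=cv2.resize(im[190:290,240:400],None,fx=5,fy=5,interpolation=cv2.INTER_CUBIC)
for x in (0,-.019,-.04):
  for zz in (-.01,.01):
    for y in (-.0085,.0085):
      q=(proj('wrist',p+Rm@[x,y,zz],W)[0]-[240,190])*5+2; cv2.circle(z,tuple(int(v) for v in q),4,(0,0,255) if zz<0 else (0,255,0),-1)
cv2.imwrite('pics/w3z.png',z)
c=bot.camera('side');im=c['img'][:,:,::-1];z=cv2.resize(im[230:320,310:410],None,fx=6,fy=6,interpolation=cv2.INTER_CUBIC)
for x in (0,-.019,-.04):
  for zz in (-.01,.01):
    for y in (-.0085,.0085):
      q=(proj('side',p+Rm@[x,y,zz])[0]-[310,230])*6+2; cv2.circle(z,tuple(int(v) for v in q),4,(0,0,255) if zz<0 else (0,255,0),-1)
cv2.imwrite('pics/s3z.png',z)
```

```text
cam [ 0.56569594 -0.17621993  0.27435461] fwd [-0.00107521 -0.26051352 -0.9654696 ]
[[-0.     1.    -0.002]
 [ 0.    -0.002 -1.   ]
 [-1.    -0.    -0.   ]]
```

View pics/w3z.png

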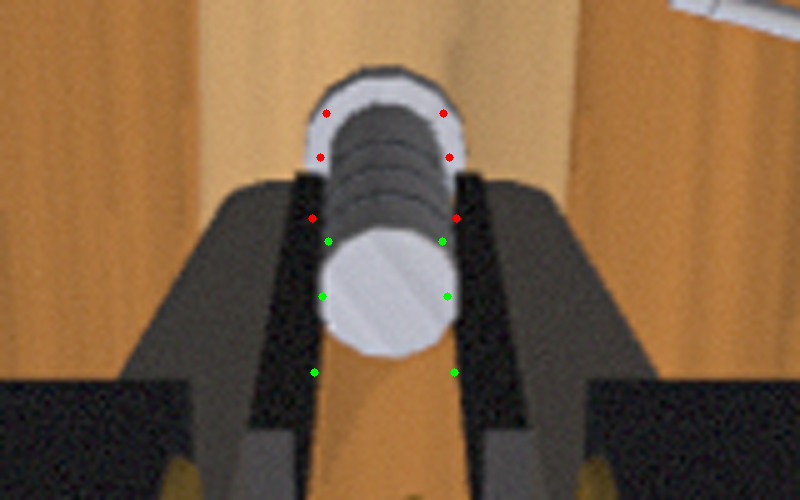

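View pics/s3z.png

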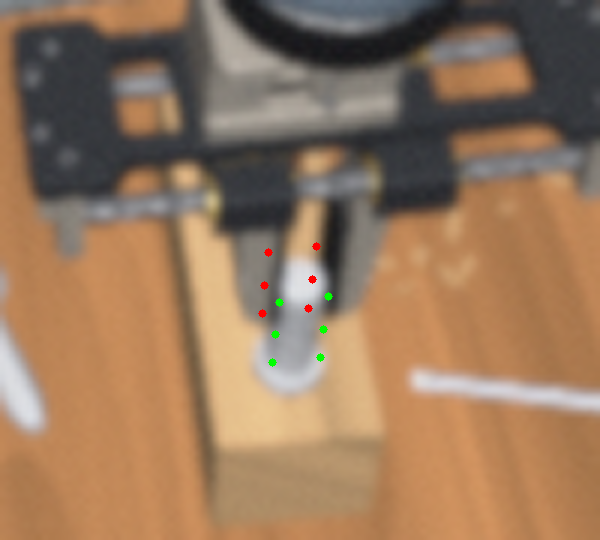

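Call:
{"op": "servo_tool", "data": {"targets": [[[0, 0, 0, 0, 0, 0], [0, 0, 0, 0, 0, 0], [0.3, 0, 0, 0, 0, 0], [0.3, 0, 0, 0, 0, 0], [0, 0, 0, 0, 0, 0], [0, 0, 0, 0, 0, 0]]], "grip": 0.5}}

```text
time: 5.8
position: [0.5648, -0.2487, 0.0685]
orientation: [1.21, 1.209, -1.211]
force: [-0.4, -1.0, 0.2]
grip_width: 0.0456
```

Run:
```python
from h import *
from station import bot
s=bot.observe();print(s['position'],s['force'],s['grip_width'])
c=bot.camera('wrist');im=c['img'][:,:,::-1]
z=cv2.resize(im[190:290,240:400],None,fx=5,fy=5,interpolation=cv2.INTER_CUBIC);cv2.imwrite('pics/w4z.png',z)
c=bot.camera('side');im=c['img'][:,:,::-1];z=cv2.resize(im[230:320,310:410],None,fx=6,fy=6,interpolation=cv2.INTER_CUBIC)
cv2.imwrite('pics/s4z.png',z)
```

```text
[ 0.5648315  -0.24867989  0.06851295] [-0.36298113 -0.96270425  0.22999088] 0.0455974732851077
```

View pics/w4z.png

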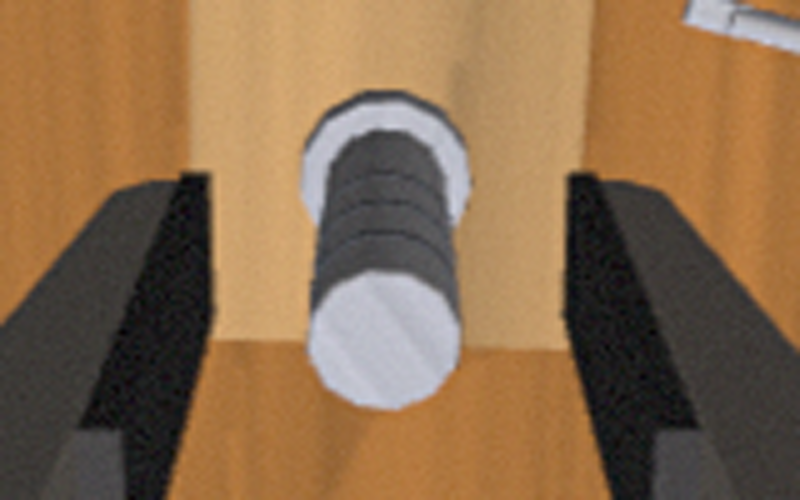

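View pics/s4z.png

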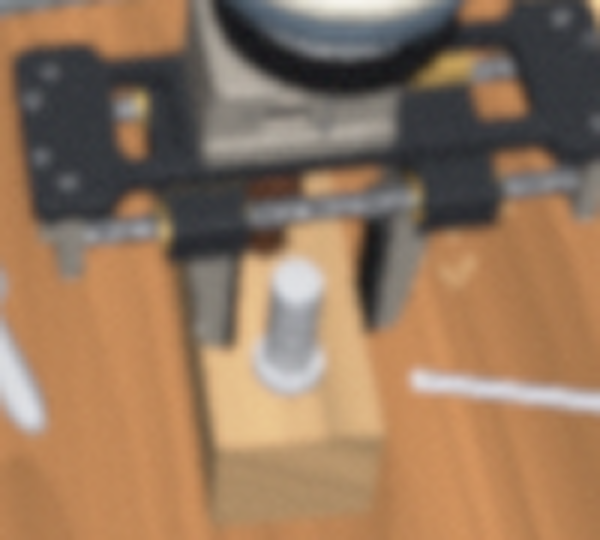

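Run:
```python
from h import *
from station import bot
c=bot.camera('wrist');W={'wrist':wcam(c)};T=W['wrist'][3];f,cx,cy,_=W['wrist']
s=bot.observe();p=s['position'];Rm=R.from_rotvec(s['orientation']).as_matrix()
o=-T[:,:3].T@T[:,3]
for y in (174,178):
 P=o+T[:,:3].T@(np.array([(318-cx)/f,(190+y/5-cy)/f,1])*.179);print('wrist front tip rel tool',Rm.T@(P-p))
# side: assume tool z=+.01 (near), find tool x offset along
u=np.array([[348.7,287.5],[372.5,284.7]])
for zz in (.01,.008):
  for k,y in enumerate((-.0228,.0228)):
    r=least_squares(lambda a:(proj('side',p+Rm@[a[0],y+a[1],zz])[0]-u[k]),[0,0]);print(zz,y,r.x)
```

```text
wrist front tip rel tool [-0.02483369  0.00087459 -0.00964995]
wrist front tip rel tool [-0.02496702  0.00087443 -0.00915574]
0.01 -0.0228 [-0.02595691 -0.00034757]
0.01 0.0228 [-0.02593883  0.00477907]
0.008 -0.0228 [-0.02246521  0.0001777 ]
0.008 0.0228 [-0.02244704  0.00555848]
```

Call:
{"op": "servo_tool", "data": {"targets": [[[0.3, 0, 0, 0, 0, 0], [0, 0, 0, 0, 0, 0], [0, 0, 0, 0, 0, 0]]]}}

```text
time: 6.25
position: [0.5649, -0.2487, 0.0627]
orientation: [1.21, 1.209, -1.211]
force: [0.4, 1.3, 0.1]
grip_width: 0.0461
```

Call:
{"op": "servo_tool", "data": {"targets": [[[0, 0, 0, 0, 0, 0], [0, 0, 0, 0, 0, 0], [0, 0, 0, 0, 0, 0], [0, 0, 0, 0, 0, 0], [0, 0, 0, 0, 0, 0], [0, 0, 0, 0, 0, 0]]], "grip": 0, "squeeze": 45}}

```text
time: 6.85
position: [0.5651, -0.2488, 0.063]
orientation: [1.21, 1.208, -1.21]
force: [0.7, 0.3, 0.7]
grip_width: 0.0171
```

Call:
{"op": "servo_tool", "data": {"targets": [[[-0.3, 0, 0, 0, 0, 0], [-0.5, 0, 0, 0, 0, 0], [-0.6, 0, 0, 0, 0, 0], [-0.6, 0, 0, 0, 0, 0], [-0.6, 0, 0, 0, 0, 0], [-0.6, 0, 0, 0, 0, 0], [-0.8, 0, 0, 0, 0, 0], [-0.8, 0, 0, 0, 0, 0], [-0.8, 0, 0, 0, 0, 0], [-0.8, 0, 0, 0, 0, 0], [-0.6, 0, 0, 0, 0, 0], [0, 0, 0, 0, 0, 0]]]}}

```text
time: 8.05
position: [0.5661, -0.2493, 0.2052]
orientation: [1.211, 1.205, -1.209]
force: [-0.3, 0.4, -1.5]
grip_width: 0.0167
```

Run:
```python
from h import *
from station import bot
s=bot.observe();print(s['position'],s['force'],s['grip_width'])
p=s['position'];Rm=R.from_rotvec(s['orientation']).as_matrix()
c=bot.camera('wrist');W={'wrist':wcam(c)};im=c['img'][:,:,::-1].copy()
P=[p+Rm@[a,0,0] for a in (.003,-.055,.053)];print(proj('wrist',P,W),((proj('side',P)-[300,160])*6).round())
cv2.imwrite('pics/w5.png',cv2.resize(im[130:290,220:420],None,fx=4,fy=4,interpolation=cv2.INTER_CUBIC))
c=bot.camera('side');im=c['img'][:,:,::-1];z=cv2.resize(im[160:260,300:430],None,fx=6,fy=6,interpolation=cv2.INTER_CUBIC)
cv2.imwrite('pics/s5z.png',z)
```

```text
[ 0.56612531 -0.24927012  0.20524163] [-0.29784914  0.44809234 -1.49065349] 0.016724441005993212
[[316.65626464 223.80088515]
 [316.40491865 260.84770145]
 [316.78495216 204.83315484]] [[376. 554.]
 [390. 440.]
 [366. 642.]]
```

View pics/w5.png

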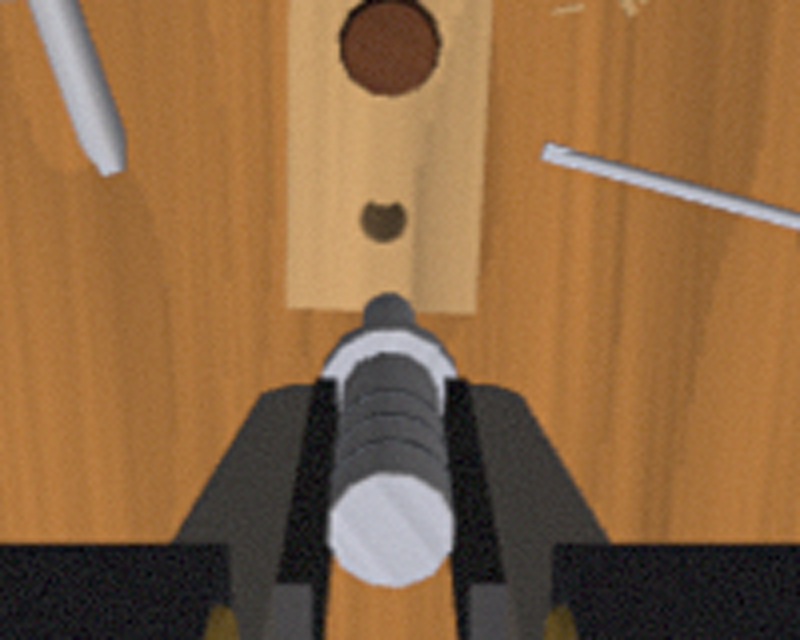

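View pics/s5z.png

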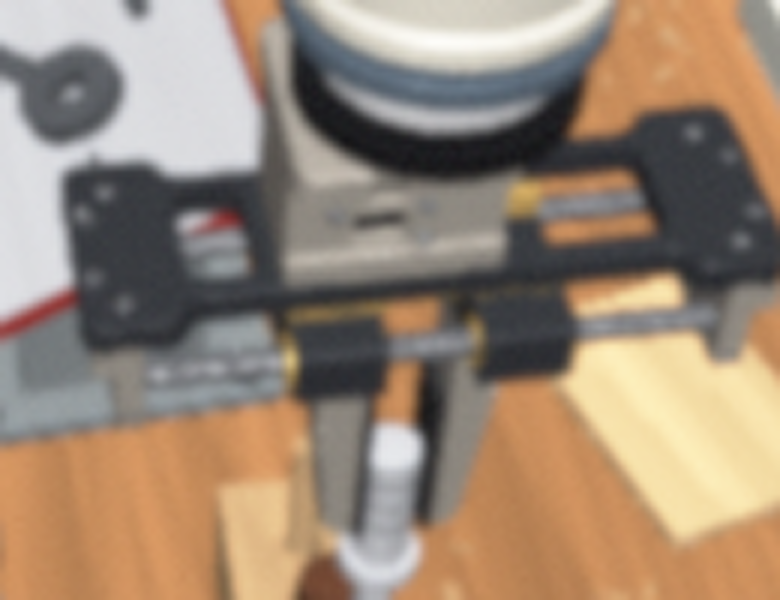

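```bash
cat >> h.py <<'E'
yaw=0.0692;Rt=Rtab(yaw);O=np.array([.506,.0683,.112]);n=Rt[:,2];EYE=O+.015*n
def insT(h,dx=0,dy=0): # tool pose with pin shoulder h above eye
    return EYE+n*(h+.003)+Rt@[dx,dy,0], tool(-n,Rt[:,0])
E
python3 - <<'E'
from h import *
plan(*insT(.11))
E
```

```text
n 16 row [-0.141, -0.302, -0.99, -0.062, 0.014, 0.39] | total shift tool mm [ -25.1 -113.5 -313.1] turn deg [-3.99  0.89 24.98]
```

Call:
{"op": "servo_tool", "data": {"targets": [[[-0.14, -0.3, -0.99, -0.06, 0.014, 0.39], [-0.14, -0.3, -0.99, -0.06, 0.014, 0.39], [-0.14, -0.3, -0.99, -0.06, 0.014, 0.39], [-0.14, -0.3, -0.99, -0.06, 0.014, 0.39], [-0.14, -0.3, -0.99, -0.06, 0.014, 0.39], [-0.14, -0.3, -0.99, -0.06, 0.014, 0.39], [-0.14, -0.3, -0.99, -0.06, 0.014, 0.39], [-0.14, -0.3, -0.99, -0.06, 0.014, 0.39]]]}}

```text
time: 8.95
position: [0.5121, -0.0903, 0.2201]
orientation: [1.287, 1.069, -1.021]
force: [0.2, -0.3, -1.4]
grip_width: 0.0169
```

Call:
{"op": "servo_tool", "data": {"targets": [[[-0.14, -0.3, -0.99, -0.06, 0.014, 0.39], [-0.14, -0.3, -0.99, -0.06, 0.014, 0.39], [-0.14, -0.3, -0.99, -0.06, 0.014, 0.39], [-0.14, -0.3, -0.99, -0.06, 0.014, 0.39], [-0.14, -0.3, -0.99, -0.06, 0.014, 0.39], [-0.14, -0.3, -0.99, -0.06, 0.014, 0.39], [-0.14, -0.3, -0.99, -0.06, 0.014, 0.39], [-0.14, -0.3, -0.99, -0.06, 0.014, 0.39], [0, 0, 0, 0, 0, 0], [0, 0, 0, 0, 0, 0], [0, 0, 0, 0, 0, 0]]]}}

```text
time: 10.05
position: [0.4535, 0.0642, 0.2279]
orientation: [1.348, 0.924, -0.832]
force: [0.3, 0.1, -2.0]
grip_width: 0.0172
```

Run:
```python
from h import *
plan(*insT(.062),4)
```

```text
n 4 row [0.591, -0.016, -0.006, -0.01, 0.002, 0.004] | total shift tool mm [47.3 -1.2 -0.5] turn deg [-0.16  0.04  0.07]
```

Call:
{"op": "servo_tool", "data": {"targets": [[[0.6, -0.015, -0.007, 0, 0, 0], [0.6, -0.015, -0.007, 0, 0, 0], [0.6, -0.015, -0.007, 0, 0, 0], [0.57, -0.015, -0.006, 0, 0, 0], [0, 0, 0, 0, 0, 0], [0, 0, 0, 0, 0, 0]]]}}

```text
time: 10.65
position: [0.4723, 0.0658, 0.1844]
orientation: [1.348, 0.924, -0.833]
force: [-0.2, -0.5, -0.6]
grip_width: 0.0169
```

```bash
cat > look.py <<'E'
from h import *
from station import bot
import sys
tag=sys.argv[1];h0=float(sys.argv[2]) if len(sys.argv)>2 else None
s=bot.observe();p=s['position'];Rm=R.from_rotvec(s['orientation']).as_matrix();print(p,s['force'],s['grip_width'])
rel=Rt.T@(p-EYE);print('tool rel eye in table axes mm',(rel*1e3).round(2))
c=bot.camera('wrist');W={'wrist':wcam(c)};im=c['img'][:,:,::-1]
ring=[EYE+Rt@[r*np.cos(a),r*np.sin(a),0] for r in (.009,.024) for a in np.linspace(0,6.28,24)]
pin=[p+Rm@[a,0,0] for a in (.003,-.055,.053)]
def ov(n,im,x,y,w,h,s,CC):
    z=cv2.resize(im[y:y+h,x:x+w],None,fx=s,fy=s,interpolation=cv2.INTER_CUBIC);cv2.imwrite(f'pics/{tag}{n}_raw.png',z)
    z=z.copy()
    for P,col in [(ring,(0,255,0)),(pin,(0,0,255))]:
        for q in proj(n,P,CC): cv2.circle(z,tuple(int(v) for v in (q-[x,y]+.5)*s),2,col,-1)
    cv2.imwrite(f'pics/{tag}{n}.png',z)
ov('wrist',im,220,130,200,150,4,W)
c=bot.camera('side');ov('side',c['img'][:,:,::-1],260,120,110,90,6,C)
c=bot.camera('top');ov('top',c['img'][:,:,::-1],250,145,100,85,7,C)
E
python3 look.py a
```

```text
[0.47226003 0.06577202 0.18443708] [-0.21171129 -0.48223917 -0.62017168] 0.016916595185425563
tool rel eye in table axes mm [-5.000e-02 -1.900e-01  6.495e+01]
```

View pics/awrist.png

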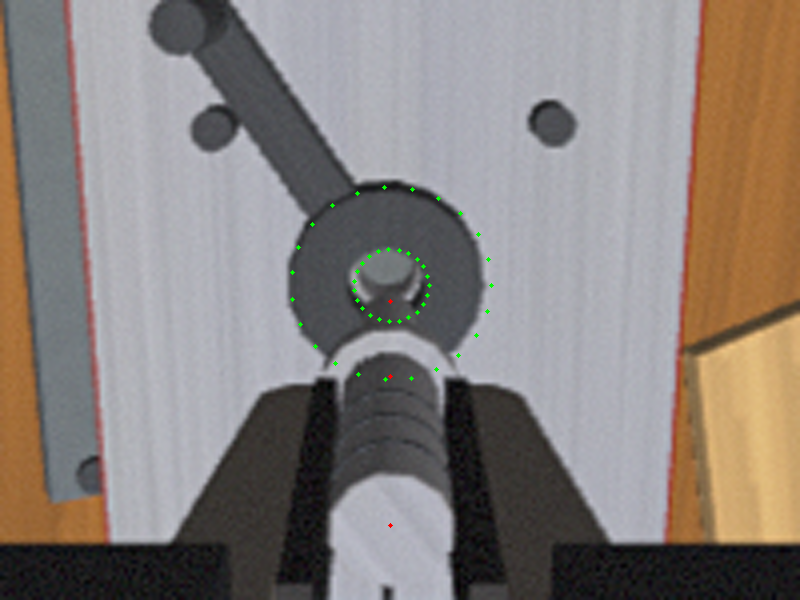

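View pics/aside.png

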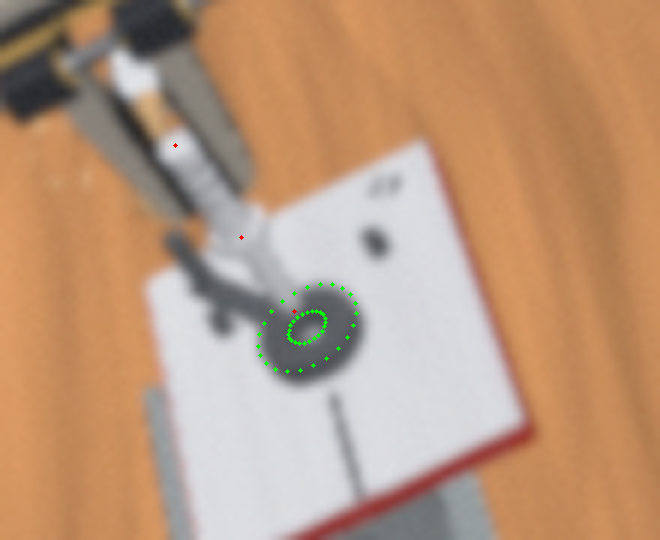

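View pics/atop.png

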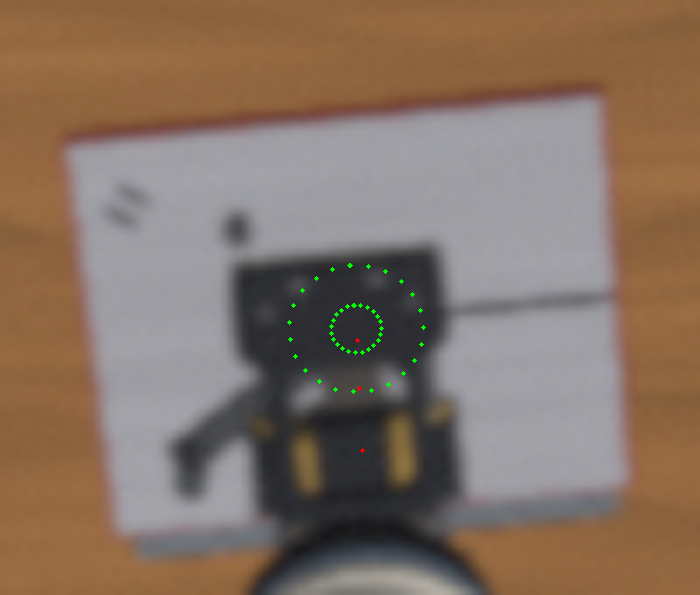

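Run:
```python
import cv2
z=cv2.imread('pics/awrist_raw.png');o=cv2.imread('pics/awrist.png')
import numpy as np
cv2.imwrite('pics/azz.png',np.vstack([cv2.resize(q[160:400,270:510],None,fx=2.4,fy=2.4,interpolation=cv2.INTER_CUBIC)[:290] if 0 else cv2.resize(q[220:400,280:500],None,fx=1.6*1.0,fy=1.6,interpolation=cv2.INTER_CUBIC) for q in (z,o)]))
g=cv2.convertScaleAbs(z,alpha=2.2,beta=-20);cv2.imwrite('pics/azg.png',cv2.resize(g[170:370,280:500],None,fx=3,fy=3,interpolation=cv2.INTER_CUBIC)[:600])
```

```text
(no output)
```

View pics/azg.png

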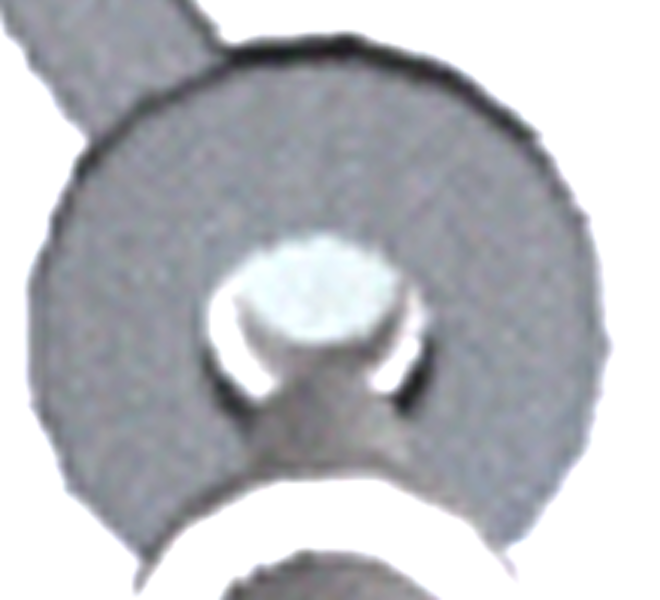

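Call:
{"op": "servo_tool", "data": {"targets": [[[0, -0.035, -0.03, 0, 0, 0], [0.3, 0, 0, 0, 0, 0], [0.3, 0, 0, 0, 0, 0], [0.3, 0, 0, 0, 0, 0], [0.3, 0, 0, 0, 0, 0], [0, 0, 0, 0, 0, 0]]]}}

```text
time: 11.4
position: [0.4813, 0.0676, 0.1614]
orientation: [1.347, 0.925, -0.833]
force: [-0.6, -0.2, -1.1]
grip_width: 0.017
```

```bash
python3 look.py b
python3 - <<'E'
import cv2
z=cv2.imread('pics/bwrist_raw.png')
g=cv2.convertScaleAbs(z,alpha=2.2,beta=-20);cv2.imwrite('pics/bzg.png',cv2.resize(g[150:370,280:500],None,fx=2.7,fy=2.7,interpolation=cv2.INTER_CUBIC)[:600])
E
```

```text
[0.48127554 0.0675876  0.16140376] [-0.64379831 -0.15215666 -1.0518008 ] 0.01697834957878946
tool rel eye in table axes mm [-1.52  1.   40.22]
```

View pics/bzg.png

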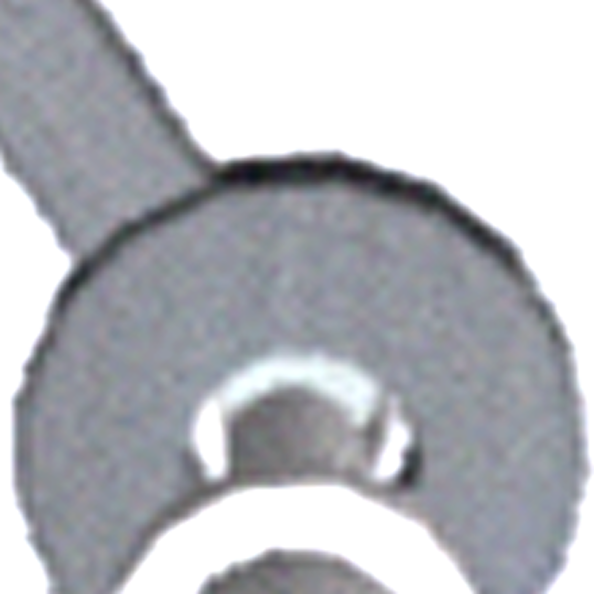

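View pics/bside.png

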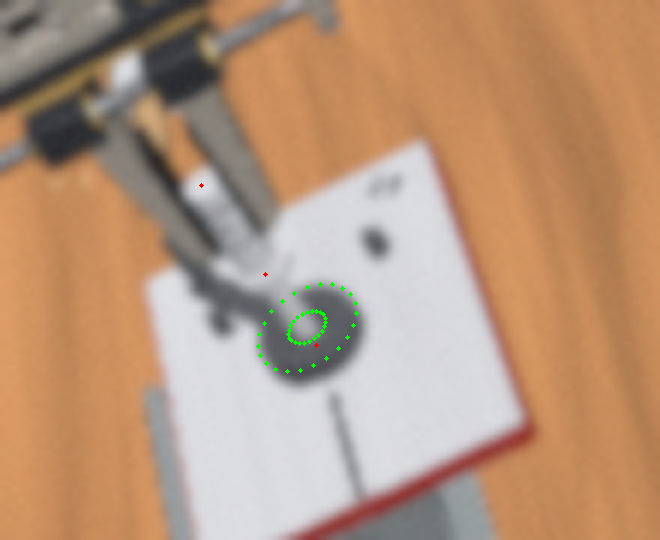

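Call:
{"op": "servo_tool", "data": {"targets": [[[0.2, 0.015, 0, 0, 0, 0], [0.2, 0, 0, 0, 0, 0], [0.2, 0, 0, 0, 0, 0], [0.2, 0, 0, 0, 0, 0], [0, 0, 0, 0, 0, 0]]]}}

```text
time: 12.05
position: [0.4884, 0.0681, 0.1475]
orientation: [1.348, 0.924, -0.832]
force: [1.1, 0.6, -2.4]
grip_width: 0.017
```

```bash
python3 look.py c
```

```text
[0.4884301  0.06808997 0.14752646] [ 1.05007116  0.55699114 -2.42762777] 0.01700063239848645
tool rel eye in table axes mm [-0.88  1.01 24.61]
```

View pics/cwrist.png

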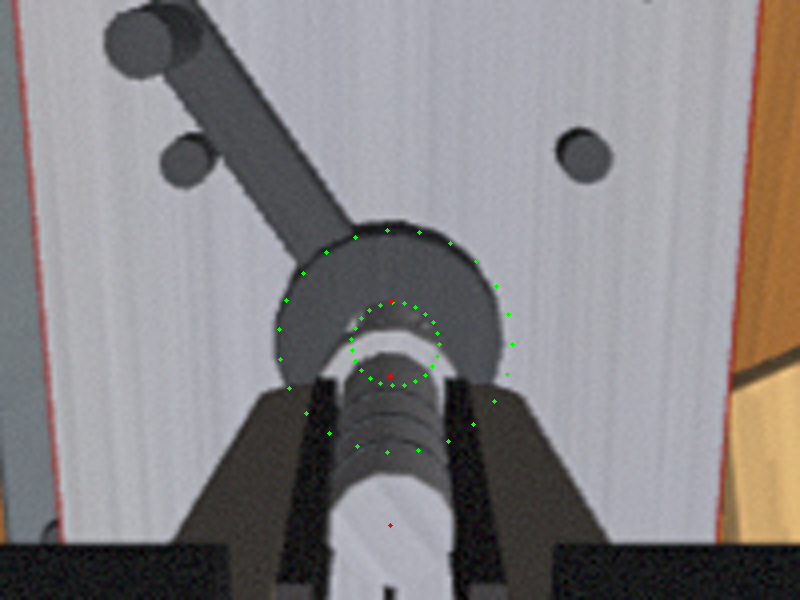

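Call:
{"op": "servo_tool", "data": {"targets": [[[0.2, 0, 0, 0, 0, 0], [0.2, 0, 0, 0, 0, 0], [0.2, 0, 0, 0, 0, 0], [0.2, 0, 0, 0, 0, 0], [0, 0, 0, 0, 0, 0]]]}}

```text
time: 12.7
position: [0.4952, 0.0685, 0.133]
orientation: [1.348, 0.925, -0.832]
force: [-1.1, -0.4, -1.8]
grip_width: 0.017
```

```bash
python3 look.py d
```

```text
[0.49516985 0.06854934 0.13297454] [-1.12175719 -0.37838257 -1.75712805] 0.01700845603455264
tool rel eye in table axes mm [-0.91  1.    8.57]
```

View pics/dwrist.png

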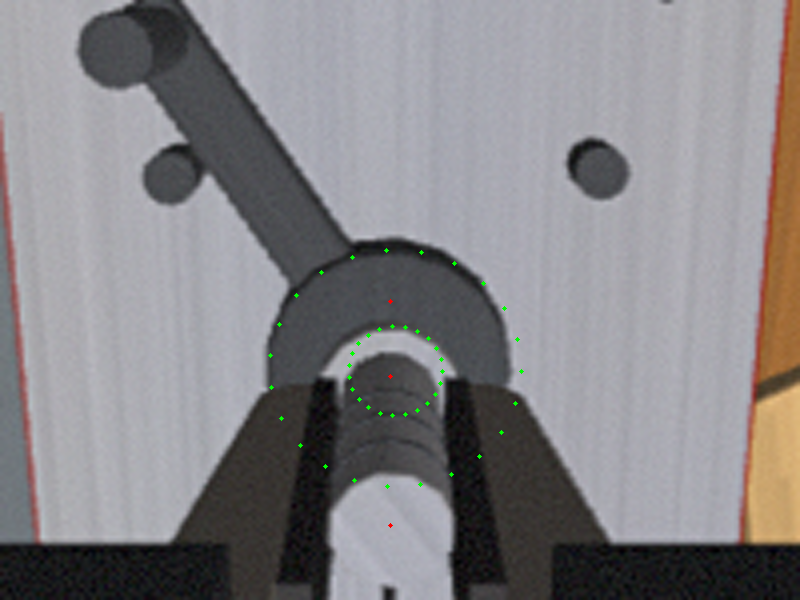

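h ≈ 5.5 mm left. Down in small steps until contact.

Call:
{"op": "servo_tool", "data": {"targets": [[[0.1, 0, 0, 0, 0, 0], [0.1, 0, 0, 0, 0, 0], [0, 0, 0, 0, 0, 0]]]}}

```text
time: 13.15
position: [0.497, 0.0687, 0.1298]
orientation: [1.348, 0.924, -0.832]
force: [-0.3, -0.6, -0.9]
grip_width: 0.0172
```

Call:
{"op": "servo_tool", "data": {"targets": [[[0.05, 0, 0, 0, 0, 0], [0, 0, 0, 0, 0, 0]]]}}

```text
time: 13.35
position: [0.4974, 0.0687, 0.1291]
orientation: [1.348, 0.924, -0.831]
force: [1.2, -1.2, -1.7]
grip_width: 0.0169
```

Call:
{"op": "servo_tool", "data": {"targets": [[[0.05, 0, 0, 0, 0, 0], [0, 0, 0, 0, 0, 0]]]}}

```text
time: 13.55
position: [0.4977, 0.0687, 0.1285]
orientation: [1.348, 0.924, -0.831]
force: [-6.9, -0.0, 7.8]
grip_width: 0.0169
```

```bash
python3 look.py e
```

```text
[0.49774921 0.06873669 0.12852434] [-6.89451814e+00 -6.69015568e-03  7.80233207e+00] 0.016934303870506033
tool rel eye in table axes mm [-0.45  1.01  3.44]
```

View pics/ewrist_raw.png

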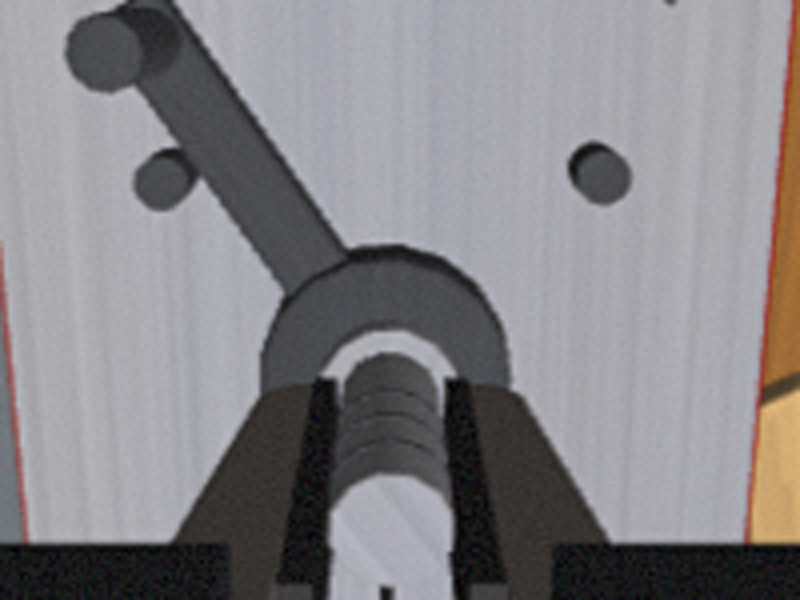

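View pics/eside_raw.png

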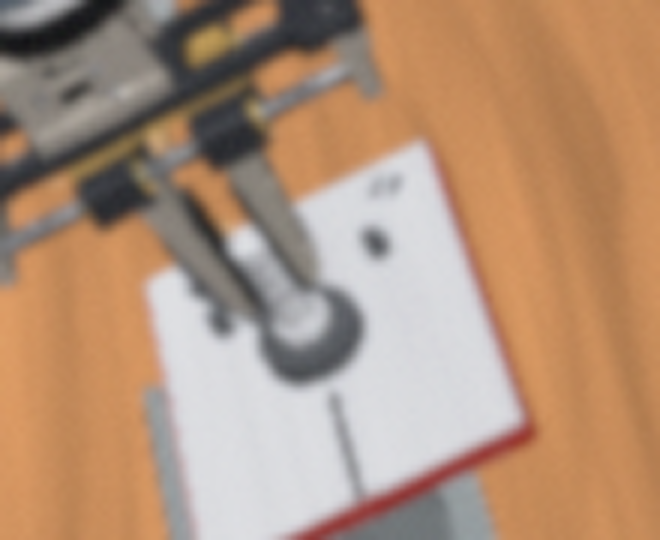

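Call:
{"op": "servo_tool", "data": {"targets": [[[0, 0, 0, 0, 0, 0], [0, 0, 0, 0, 0, 0], [0, 0, 0, 0, 0, 0], [0, 0, 0, 0, 0, 0], [-0.3, 0, 0, 0, 0, 0], [-0.5, 0, 0, 0, 0, 0], [-0.9, 0, 0, 0, 0, 0], [-0.9, 0, 0, 0, 0, 0], [-0.9, 0, 0, 0, 0, 0], [-0.9, 0, 0, 0, 0, 0], [0, 0, 0, 0, 0, 0], [0, 0, 0, 0, 0, 0]]], "grip": 0.4}}

```text
time: 14.9
position: [0.461, 0.0663, 0.2086]
orientation: [1.349, 0.923, -0.83]
force: [-0.7, 0.3, 0.2]
grip_width: 0.0367
```

```bash
python3 look.py f
```

```text
[0.46096633 0.06632092 0.20858721] [-0.70039843  0.30181208  0.22524023] 0.0367296263761934
tool rel eye in table axes mm [-2.000e-02  1.140e+00  9.158e+01]
```

View pics/fwrist.png

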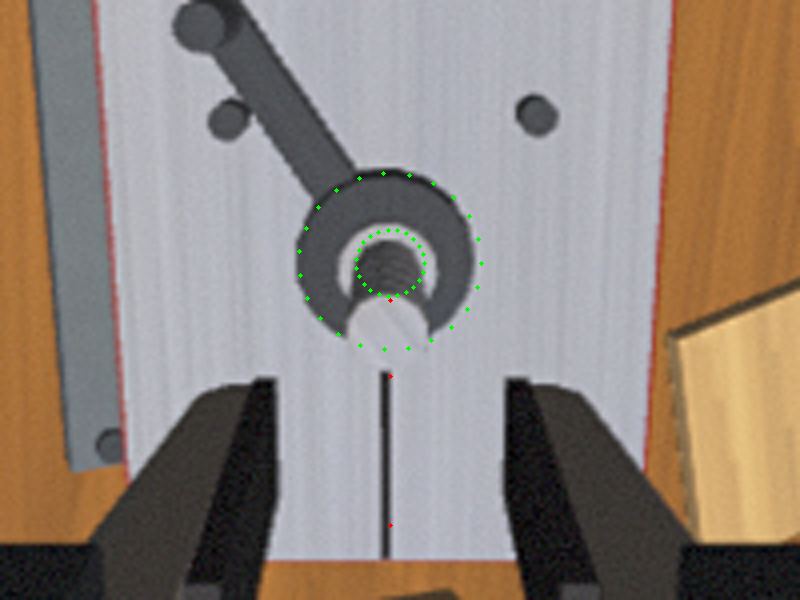

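View pics/fside.png

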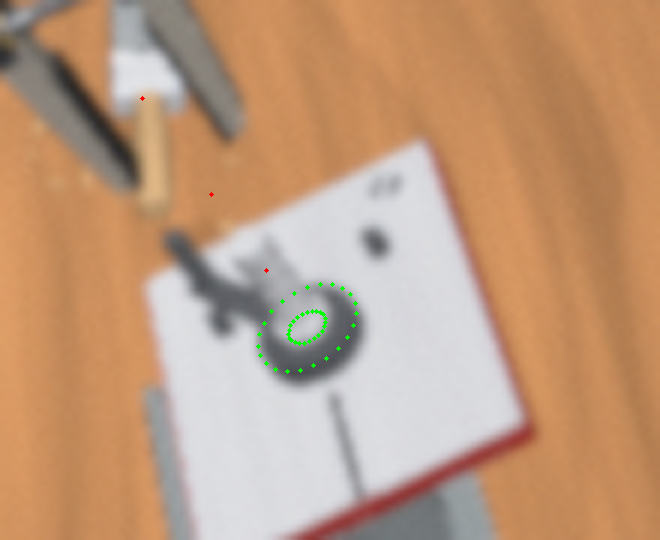

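```bash
cat >> h.py <<'E'
O=O+Rt@[-.0008,0,0];EYE=O+.015*n
def stud(q,z): a=2.182-q; return O+Rt@[.075*np.cos(a),.075*np.sin(a),z]
def lev(q,z,dq_orient=0): # tool reported pose, with real tip z above table (reported 25 mm beyond)
    a=2.182-q-dq_orient; t=Rt@[np.sin(a),-np.cos(a),0]
    return stud(q,z-.025), tool(-n,t)
E
python3 - <<'E'
from h import *
from station import bot
c=bot.camera('wrist');W={'wrist':wcam(c)};f,cx,cy,T=W['wrist']
u,v=220+200/4,130+25/4
o=-T[:,:3].T@T[:,3];d=T[:,:3].T@np.array([(u-cx)/f,(v-cy)/f,1])
l=(.043-(Rt.T@(o-O))[2])/(Rt.T@d)[2];P=Rt.T@(o+l*d-O);print('stud top',P,'r',np.hypot(*P[:2]),'q',2.182-np.arctan2(P[1],P[0]))
for q in (0,.02,.04):plan(*lev(q,.075))
E
```

```text
stud top [-0.0423898   0.06209367  0.043     ] r 0.07518323451496585 q 0.012200071092045128
n 9 row [0.308, -0.141, -0.393, -0.977, -0.0, 0.003] | total shift tool mm [ 55.5 -42.8 -60.3] turn deg [-35.17  -0.     0.12]
n 9 row [0.308, -0.136, -0.394, -0.945, -0.0, 0.003] | total shift tool mm [ 55.5 -41.6 -61.2] turn deg [-34.02  -0.     0.12]
n 9 row [0.308, -0.132, -0.395, -0.913, -0.0, 0.003] | total shift tool mm [ 55.5 -40.3 -62. ] turn deg [-32.88  -0.     0.12]
```

Run:
```python
from h import *
plan(*lev(0.01,.125),9)
```

```text
n 9 row [0.03, -0.139, -0.394, -0.961, -0.0, 0.003] | total shift tool mm [  5.5 -42.3 -60.7] turn deg [-34.59  -0.     0.12]
```

Call:
{"op": "servo_tool", "data": {"targets": [[[0.03, -0.14, -0.39, -0.96, 0, 0], [0.03, -0.14, -0.39, -0.96, 0, 0], [0.03, -0.14, -0.39, -0.96, 0, 0], [0.03, -0.14, -0.39, -0.96, 0, 0], [0.03, -0.14, -0.39, -0.96, 0, 0], [0.03, -0.14, -0.39, -0.96, 0, 0], [0.03, -0.14, -0.39, -0.96, 0, 0], [0.03, -0.14, -0.39, -0.96, 0, 0], [0.03, -0.14, -0.4, -0.96, 0, 0], [0, 0, 0, 0, 0, 0], [0, 0, 0, 0, 0, 0]]], "grip": 0.35}}

```text
time: 16.2
position: [0.4207, 0.1243, 0.1853]
orientation: [0.821, 1.066, -0.49]
force: [-0.7, 0.2, 0.4]
grip_width: 0.0321
```

Run:
```python
from h import *
plan(*lev(0.01,.06),4)
from station import bot
c=bot.camera('wrist');cv2.imwrite('pics/g.png',c['img'][:,:,::-1])
```

```text
n 4 row [0.822, -0.005, -0.005, -0.001, -0.001, 0.001] | total shift tool mm [65.8 -0.4 -0.4] turn deg [-0.02 -0.01  0.02]
```

View pics/g.png

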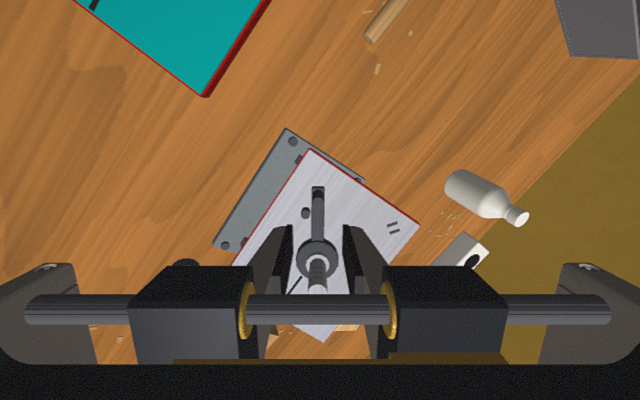

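Run:
```python
from h import *
from station import bot
c=bot.camera('wrist');W={'wrist':wcam(c)};im=c['img'][:,:,::-1]
s=bot.observe();p=s['position'];Rm=R.from_rotvec(s['orientation']).as_matrix()
print('stud',proj('wrist',[stud(.01,.043),stud(.01,.011),EYE+.058*n,EYE],W).round(1),'tips',proj('wrist',[p+Rm@[-.025,y,0] for y in(-.016,.016)],W).round(1))
print((Rt.T@(p-O)*1e3).round(1))
cv2.imwrite('pics/gz.png',cv2.resize(im[170:320,220:420],None,fx=4,fy=4,interpolation=cv2.INTER_CUBIC))
for m in('side','top'):
    c=bot.camera(m);cv2.imwrite(f'pics/g{m}.png',c['img'][:,:,::-1])
```

```text
stud [[317.2 202.7]
 [317.2 194.3]
 [317.3 292.1]
 [317.3 261.3]] tips [[293.3 239.1]
 [342.6 239.1]]
[-41.5  61.5 100.8]
```

View pics/gz.png

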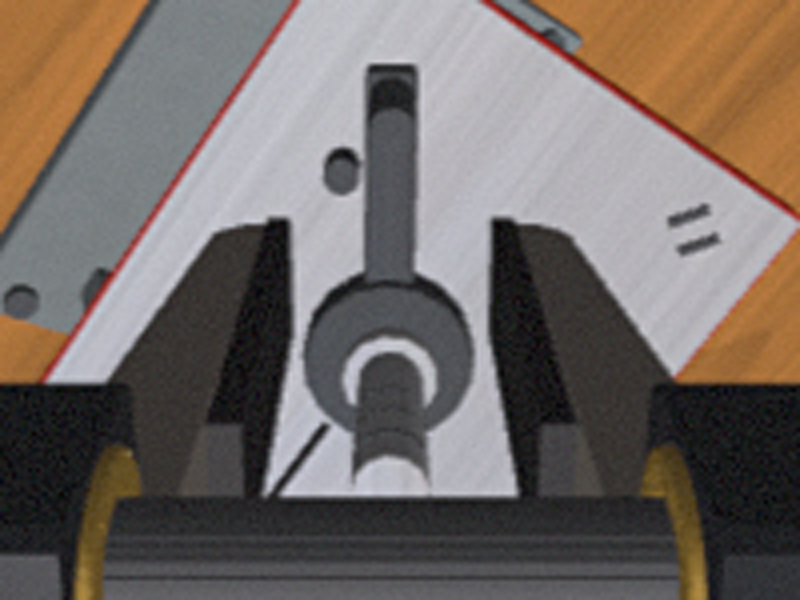

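View pics/gside.png

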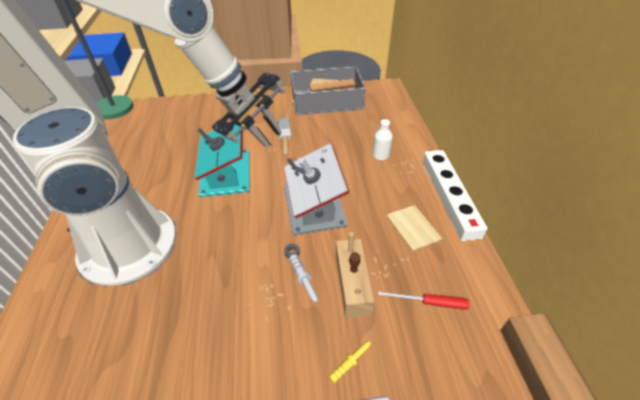

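Run:
```python
from h import *
for uv in [(192,268),(272,264),(273,321),(196,323),(231,298),(208,318)]: print(uv,atz('top',*uv,.12).round(3))
pos,Rm=lev(.01,.018)
for x in(-.113,-.2):
  for y in (-.095,.095):
    for z in(-.0375,.0375): print((pos+Rm@[x,y,z]).round(3))
print('cam',(pos+Rm@[-.193,0,-.073]).round(3))
```

```text
(192, 268) [0.317 0.34  0.12 ]
(272, 264) [0.321 0.143 0.12 ]
(273, 321) [0.183 0.143 0.12 ]
(196, 323) [0.184 0.331 0.12 ]
(231, 298) [0.241 0.245 0.12 ]
(208, 318) [0.195 0.301 0.12 ]
[0.33  0.095 0.148]
[0.372 0.036 0.166]
[0.464 0.212 0.214]
[0.506 0.153 0.232]
[0.293 0.093 0.227]
[0.335 0.034 0.245]
[0.427 0.21  0.293]
[0.47  0.151 0.311]
cam [0.343 0.179 0.245]
```

View pics/gtop.png

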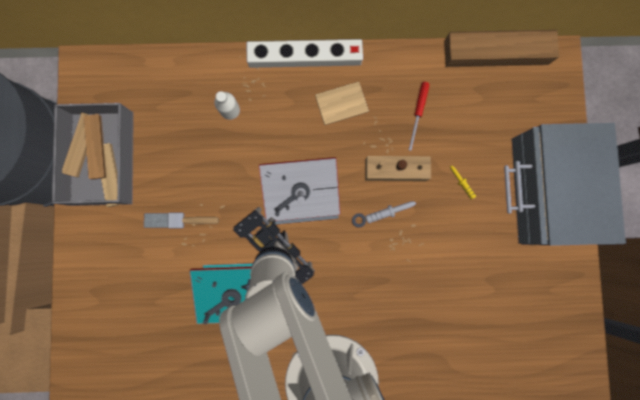

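Call:
{"op": "servo_tool", "data": {"targets": [[[0.9, 0, 0, 0, 0, 0], [0.9, 0, 0, 0, 0, 0], [0.9, 0, 0, 0, 0, 0], [0.5, 0, 0, 0, 0, 0], [0.4, 0, 0, 0, 0, 0], [0.4, 0, 0, 0, 0, 0], [0.4, 0, 0, 0, 0, 0], [0.4, 0, 0, 0, 0, 0], [0.4, 0, 0, 0, 0, 0], [0, 0, 0, 0, 0, 0]]]}}

```text
time: 17.4
position: [0.4644, 0.1268, 0.0901]
orientation: [0.821, 1.067, -0.491]
force: [0.7, 0.5, 0.7]
grip_width: 0.032
```

Run:
```python
from h import *
plan(*lev(0.01,.02),1)
from station import bot
print(bot.observe()['force'])
c=bot.camera('wrist');cv2.imwrite('pics/hz.png',cv2.resize(c['img'][150:300,220:420,::-1],None,fx=4,fy=4,interpolation=cv2.INTER_CUBIC))
```

```text
n 1 row [0.047, 0.015, -0.025, -0.007, -0.005, 0.026] | total shift tool mm [ 0.9  0.3 -0.5] turn deg [-0.03 -0.02  0.11]
[0.71886234 0.52483438 0.6959112 ]
```

View pics/hz.png

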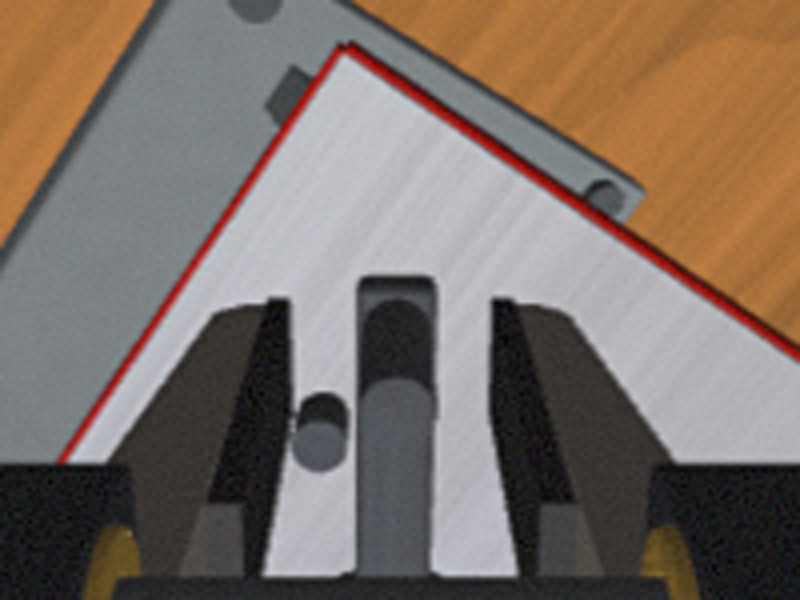

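Call:
{"op": "servo_tool", "data": {"targets": [[[0, 0, 0, 0, 0, 0], [0, 0, 0, 0, 0, 0], [0, 0.13, 0, 0.5, 0, 0], [0, 0.131, 0.002, 0.5, 0, 0], [0, 0.262, 0.009, 1, 0, 0], [0, 0.262, 0.009, 1, 0, 0], [0, 0, 0, 0, 0, 0]]], "grip": 0.2}}

```text
time: 18.15
position: [0.4768, 0.1356, 0.0973]
orientation: [1.007, 1.025, -0.609]
force: [0.1, 0.2, -0.3]
grip_width: 0.0186
```

```bash
cat > look2.py <<'E'
from h import *
from station import bot
import sys
s=bot.observe();p=s['position'];Rm=R.from_rotvec(s['orientation']).as_matrix();l=Rt.T@(p-O)
t=Rt.T@Rm[:,1]
print('tool r',np.hypot(l[0],l[1]),'z',l[2],'q_pos',2.182-np.arctan2(l[1],l[0]),'q_orient',2.182-np.arctan2(t[0],-t[1]),'F in tool',(Rm.T@s['force']).round(1),s['grip_width'])
c=bot.camera('wrist');cv2.imwrite(f'pics/{sys.argv[1]}.png',cv2.resize(c['img'][150:300,220:420,::-1],None,fx=4,fy=4,interpolation=cv2.INTER_CUBIC))
E
python3 look2.py i
```

```text
tool r 0.07442378003416929 z -0.0030085189163849566 q_pos 0.2313031288753966 q_orient 0.22121075060735373 F in tool [ 0.3  0.1 -0.2] 0.018588546680863467
```

View pics/i.png

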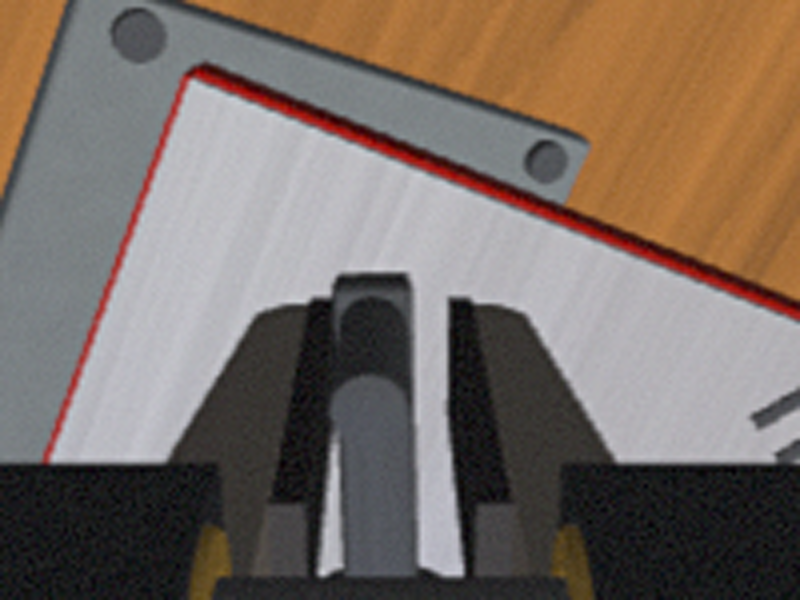

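Lever follows, left finger bearing on the stud. Continue.

Call:
{"op": "servo_tool", "data": {"targets": [[[0, 0.26, 0.006, 1, 0, 0], [0, 0.26, 0.006, 1, 0, 0], [0, 0.26, 0.006, 1, 0, 0], [0, 0.26, 0.006, 1, 0, 0], [0, 0.26, 0.006, 1, 0, 0], [0, 0.26, 0.006, 1, 0, 0], [0, 0.26, 0.006, 1, 0, 0], [0, 0.26, 0.006, 1, 0, 0], [0, 0.26, 0.006, 1, 0, 0], [0, 0, 0, 0, 0, 0]]]}}

```text
time: 19.2
position: [0.5178, 0.1421, 0.1163]
orientation: [1.549, 0.845, -0.962]
force: [-0.1, 0.4, 0.1]
grip_width: 0.0189
```

```bash
python3 look2.py j
```

```text
tool r 0.07498160492733155 z -0.0032004906411825843 q_pos 0.8520271723147452 q_orient 0.8479534851658368 F in tool [-0.1 -0.1 -0.4] 0.018894392074389095
```

View pics/j.png

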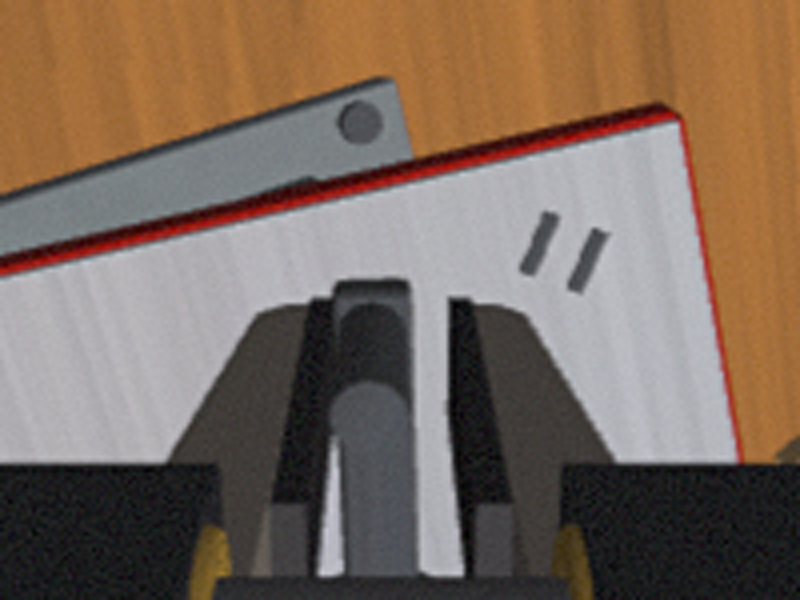

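Call:
{"op": "servo_tool", "data": {"targets": [[[0, 0.26, 0.006, 1, 0, 0], [0, 0.26, 0.006, 1, 0, 0], [0, 0.26, 0.006, 1, 0, 0], [0, 0.26, 0.006, 1, 0, 0], [0, 0.2, 0.006, 0.77, 0, 0], [0, 0, 0, 0, 0, 0]]]}}

```text
time: 19.85
position: [0.5388, 0.1341, 0.1257]
orientation: [1.829, 0.71, -1.145]
force: [-0.4, -0.0, -0.1]
grip_width: 0.0182
```

Call:
{"op": "servo_tool", "data": {"targets": [[[0, 0.06, 0, 0.23, 0, 0], [0, 0, 0, 0, 0, 0]]]}}

```text
time: 20.05
position: [0.5396, 0.1336, 0.1261]
orientation: [1.842, 0.703, -1.155]
force: [-1.1, -1.5, -0.2]
grip_width: 0.0185
```

Call:
{"op": "servo_tool", "data": {"targets": [[[0, 0.06, 0, 0.23, 0, 0], [0, 0, 0, 0, 0, 0]]]}}

```text
time: 20.25
position: [0.5406, 0.133, 0.1265]
orientation: [1.857, 0.695, -1.164]
force: [-1.6, 0.3, -1.0]
grip_width: 0.018
```

```bash
python3 look2.py k
```

```text
tool r 0.07520384277910287 z -0.003328539504543019 q_pos 1.2087334623940666 q_orient 1.2135388748695262 F in tool [ 0.2 -1.8  0.7] 0.018002077835698058
```

View pics/k.png

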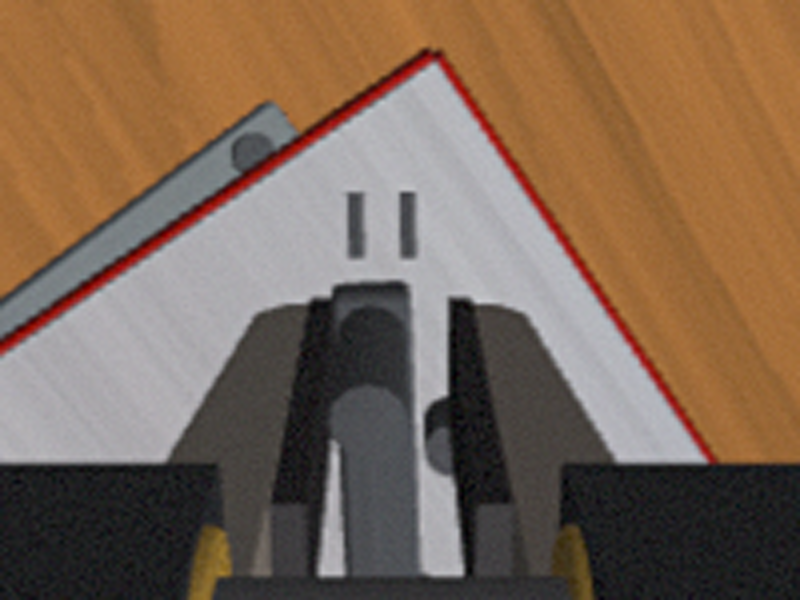

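Call:
{"op": "servo_tool", "data": {"targets": [[[0, 0.06, 0, 0.23, 0, 0], [0, 0.06, 0, 0.23, 0, 0], [0, 0, 0, 0, 0, 0]]]}}

```text
time: 20.6
position: [0.5423, 0.1318, 0.1272]
orientation: [1.885, 0.679, -1.183]
force: [-3.7, 2.0, 0.1]
grip_width: 0.0187
```

Call:
{"op": "servo_tool", "data": {"targets": [[[0, 0.05, 0, 0.2, 0, 0], [0, 0, 0, 0, 0, 0]]]}}

```text
time: 20.8
position: [0.5423, 0.1316, 0.1272]
orientation: [1.896, 0.674, -1.192]
force: [-7.2, 6.1, 0.5]
grip_width: 0.0184
```

```bash
python3 look2.py l
```

```text
tool r 0.074896421118467 z -0.0034400303085894354 q_pos 1.2395927458452976 q_orient 1.261293975636824 F in tool [-3.2 -8.7 -1.7] 0.0184475074185787
```

Call:
{"op": "servo_tool", "data": {"targets": [[[0, -0.17, 0, 0, 0, 0], [0, 0, 0, 0, 0, 0], [-0.4, 0, 0, 0, 0, 0], [-0.6, 0, 0, 0, 0, 0], [-0.9, 0, 0, 0, 0, 0], [-0.9, 0, 0, 0, 0, 0], [-0.9, 0, 0, 0, 0, 0], [-0.9, 0, 0, 0, 0, 0], [-0.9, 0, 0, 0, 0, 0], [-0.5, 0, 0, 0, 0, 0], [0, 0, 0, 0, 0, 0], [0, 0, 0, 0, 0, 0]]]}}

```text
time: 22.05
position: [0.4904, 0.1297, 0.2356]
orientation: [1.896, 0.673, -1.188]
force: [-0.5, -0.4, 0.3]
grip_width: 0.0187
```

```bash
python3 look2.py m
python3 - <<'E'
from h import *
from station import bot
s=bot.observe();print(s['force'],s['position'],s['time'])
c=bot.camera('wrist');W={'wrist':wcam(c)};im=c['img'][:,:,::-1];cv2.imwrite('pics/mw.png',im)
z=im.copy()
for P in [stud(1.2,.043),EYE,EYE+.058*n]:
    q=proj('wrist',P,W)[0];print(q.round(1));cv2.circle(z,tuple(int(round(v)) for v in q),1,(0,0,255),-1)
cv2.imwrite('pics/mwz.png',cv2.resize(z[150:300,220:420],None,fx=4,fy=4,interpolation=cv2.INTER_CUBIC))
c=bot.camera('side');cv2.imwrite('pics/ms.png',cv2.resize(c['img'][120:350,260:440,::-1],None,fx=3.2,fy=2.6*1.23,interpolation=cv2.INTER_CUBIC)[:600])
c=bot.camera('top');cv2.imwrite('pics/mt.png',c['img'][:,:,::-1])
E
```

```text
tool r 0.07560189011268004 z 0.11683633709869469 q_pos 1.212597337771447 q_orient 1.2597069921125232 F in tool [-0.5 -0.1  0.5] 0.018669376115449252
[-1.35946343  0.00234814  0.03245009] [0.49022465 0.12964122 0.23507173] 22.1
[316.2 199.4]
[320.2 255.4]
[320.8 283.3]
```

View pics/mwz.png

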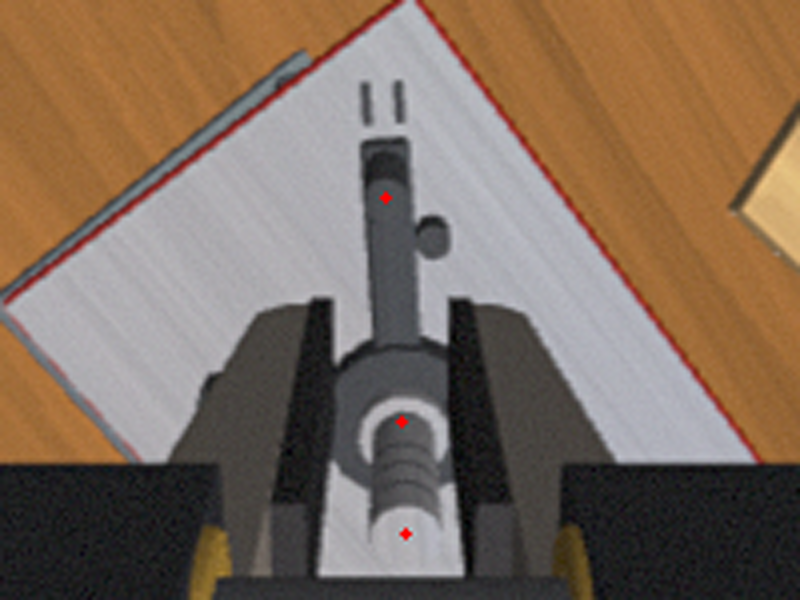

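View pics/ms.png

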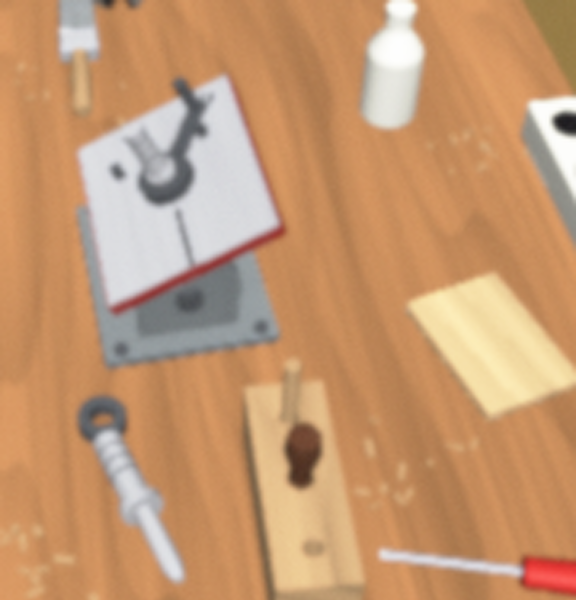

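View pics/mt.png

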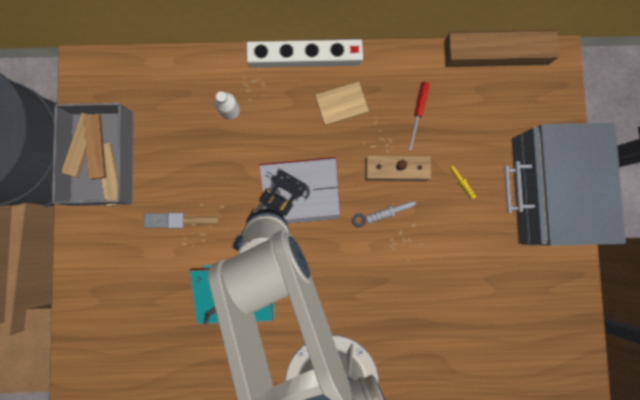

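```bash
python3 -c "
from station import bot
print(bot.finish_job())"
```

```text
the job is handed in; nothing more can be done
None
```

I took the shouldered pin from the rack's right-hand hole and put it shank first through the collar's eye until its shoulder touched at about 10 N. I then swung the lever clockwise with the stud held loosely between the fingers, backed off, withdrew and handed the job in at about 22 s of the 54 s allowed.

**Last checks**
- In the last wrist picture the stud lies on the projection for 1.2 rad, with the lever against its stop post and pointing at the two bars.
- The pin's top and shoulder lie on the projections for a pin fully home.
- The gripper is clear of everything, with about 1 N on the tool (noise level).
- The dowel, awl, offcut, glue, brush, driver and bush show no visible shift in the pictures.

**What disagreed**
- **Finger length:** the real fingertips sit about 25 mm short of the reported TCP. Two cameras agreed on this, and the grip width on the pin confirmed it. My first close caught only the pin's top, so I regripped lower and allowed for the 25 mm from then on.
- **Hole position:** it came out about 0.8 mm off my first estimate, and I corrected for it from the wrist camera.
- **Look-alike pins:** the large steel one and the yellow one were found lying on their sides early on. I had not touched them as far as I could tell, and they probably toppled by themselves. The large one came to rest against the bush, which did not visibly move.

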